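# Load and lock the slide rotor

## Task

Turn the slide rotor by its star handwheel until the spoke with the ball end, hidden underneath at first, stands straight up, so that the loading deck is level on top. Then slide every slide carrier on the worktop fully home into a bay of its own, fin end towards you, and press down all three snap tabs, the empty bay's too, until they are engaged. Leave the ball-ended spoke straight up, and leave the timer and the dropper bottle where they stand.

Things in the scene. Friction and masses are not known exactly. Their poses are not given: they have to be found in the camera images.
- rotor (a joint): Angle of the slide rotor about its level axle (the stand's y). 0 or any full turn (6.283): ball-ended spoke straight up, deck level on top; growing values carry the top away from the robot (stand's +x). Turns many turns either way, no detent; stays where left (axle brakes 0.8 N m, 10 N at a spoke's end). At the start stem and deck are underneath.
- hub (a point): Centre of the star handwheel on the axle, fixed to the rotor, 130 mm above the worktop. Six steel spokes, 14 mm thick, 60 deg apart, stick out in one plane square to the axle, to 85 mm from it; open between them outside a hub of 30 mm radius. Axes are the rotor's: y along the axle, the deck on the -y side. Closed fingers from above can push a spoke round.
- stem (a point): Centre of the black ball, 24 mm across, on the end of ONE of the six spokes, 87 mm from the axle. Its z axis points outward along that spoke, y along the axle.
- stand: Grey base plate 100 x 310 x 12 mm, fixed, with two bearing plates (outer faces 110 mm either side of the origin along y, tops 155 mm up). Origin on the worktop under the deck's middle; x = loading direction, away from the robot; y along the axle, which is 130 mm up; the handwheel is 130 mm to +y.
- bay_1 (a point): Bay 1, next to the handwheel; three alike, 58 mm apart. Point on the bay's floor under the centre of a carrier that is home. With the ball up it is 50 mm above the axle, 180 mm above the worktop; z up, x = loading direction, y along the axle. A channel 47 mm wide, side walls 11 mm high, open only towards -x (robot); floor begins 62 mm before the point, a stop wall stands 45.5 mm beyond it.
- bay_2 (a point): Bay 2, the middle one, like bay 1. The rounded ends of the side walls are 47 mm before the point. From 36 mm before it, lips cover both edges of the channel, overhanging 7 mm each side (underside 11 mm, top 14.5 mm above the floor); the middle, 33 mm wide, is open upward for the carrier's fin.
- bay_3 (a point): Bay 3, farthest from the handwheel, like bay 1.
- tab_1_top (a point): Middle of the top of bay 1's snap tab: grey ribbed cap 18 x 18.5 mm over the bay's +y wall (27.75 mm to +y, 22 mm to +x of the bay point); raised, its top is 32 mm above the bay floor. Press straight down (4 N), stays where left. Its tooth drops into the edge notch of a carrier that is home; on one that is not home it lands and stays up.
- tab_1 (a joint): Travel of the snap tab of bay 1 in m: 0 raised, 0.010 fully pressed; engaged over 0.008.
- tab_2_top (a point): Middle of the top of bay 2's snap tab: grey ribbed cap 18 x 18.5 mm over the bay's +y wall (27.75 mm to +y, 22 mm to +x of the bay point); raised, its top is 32 mm above the bay floor. Press straight down (4 N), stays where left. Its tooth drops into the edge notch of a carrier that is home; on one that is not home it lands and stays up.
- tab_2 (a joint): Travel of the snap tab of bay 2 in m: 0 raised, 0.010 fully pressed; engaged over 0.008.
- tab_3_top (a point): Middle of the top of bay 3's snap tab: grey ribbed cap 18 x 18.5 mm over the bay's +y wall (27.75 mm to +y, 22 mm to +x of the bay point); raised, its top is 32 mm above the bay floor. Press straight down (4 N), stays where left. Its tooth drops into the edge notch of a carrier that is home; on one that is not home it lands and stays up.
- tab_3 (a joint): Travel of the snap tab of bay 3 in m: 0 raised, 0.010 fully pressed; engaged over 0.008.
- carrier_1_mid (a point): White slide carrier 1, one of 3 alike (2 or 3 present): slab 90 (x) x 44 (y) x 8 mm, notches in its long edges, about 60 g, flat on the worktop at the start. Point over its centre, 28 mm above its underside; +x end goes in first. Upright fin 34 mm long (x), 10 thick (y), middle 26 mm to -x, top 56 mm above the underside: pinch it across y with the fingertips above lip height.
- carrier_2_mid (a point): White slide carrier 2, one of 3 alike (2 or 3 present): slab 90 (x) x 44 (y) x 8 mm, notches in its long edges, about 60 g, flat on the worktop at the start. Point over its centre, 28 mm above its underside; +x end goes in first. Upright fin 34 mm long (x), 10 thick (y), middle 26 mm to -x, top 56 mm above the underside: pinch it across y with the fingertips above lip height.
- carrier_3_mid (a point): White slide carrier 3, one of 3 alike (2 or 3 present): slab 90 (x) x 44 (y) x 8 mm, notches in its long edges, about 60 g, flat on the worktop at the start. Point over its centre, 28 mm above its underside; +x end goes in first. Upright fin 34 mm long (x), 10 thick (y), middle 26 mm to -x, top 56 mm above the underside: pinch it across y with the fingertips above lip height.
- timer: Bystander: small grey bench timer 64 x 64 x 19 mm, lying on the worktop; origin under its middle. Leave it.
- dropper: Bystander: small upright dropper bottle 30 mm across, 80 mm tall; origin under its middle. Leave it.
Not all that is in view belongs to the job. Leave any brown look-alike of the part that bears carrier_3_mid alone.

How it is judged:
By the outcome, as a careful person would: the job done as asked, in the order asked, and still so for the second after the job is handed in, with the robot touching nothing.
Of carrier_1, carrier_2, carrier_3 only 2 to 3 are there at a start; the rules pass over those that are not, and their reading is None.
At some moment in a run one of carrier_1, carrier_2, carrier_3 may be knocked a few centimetres aside while the robot is not near it.
It also fails if it takes over 208 s, if anything falls off the work surface, if the arm or the gripper's body presses on something with over 40 N, if the wrist force passes 120 N, or if a joint passes its speed limit or range.

## Robot

A 6-joint arm with a two-finger parallel gripper is mounted at the origin on the work surface; the furniture and walls round the work are solid. World frame = base frame: x ahead of the robot, y to its left, z up, the work surface at z = 0. Lengths are in mm, angles in degrees, forces in N, time in s.
With the tool pointing down it reaches from about 350 to 850 mm from the base axis. Payload 8.1 kg.
Tool frame: the origin (TCP) lies at the centre of the arm's flange, where the gripper is bolted on; the fingertips stand 186 mm ahead of it and the grasp point (between the pads) lies 167 mm ahead of it; z points along the fingers, y is the line along which they close (so a half turn about z gives the same grasp; the last joint's range is limited). The gripper opens to 93 mm and grips with 3 to 60 N. Pads are 15 mm wide; open, the fingers measure 128 mm over their backs; the gripper's body (75 mm by 188 mm) begins 65 mm behind the grasp point.
Start: joints at [64.836, 7.471, 85.268, -0, 87.261, -4.893], TCP at [207.858, 562.851, 404.735] pointing down, gripper open.
Joint ranges: [-169.43, 169.43], [-51.17, 129.36], [1.28, 143.12], [-76.62, 256.62], [0, 156.53], [-152.29, 152.29]. Speed limits (degrees/s): [136.94, 136.94, 159.86, 180, 180, 180].

## Interface

Orientations are given as a 3x3 rotation matrix whose columns are the frame's x, y, z axes.
In Python, from rig import robot gives the robot as it stands. The module is installed in compiled form; this text tells all that it offers.
- The arm moves only by the tool send_rows, never from a script. Its argument "targets" is one flat list of numbers, 7 for each row, row after row: the finger opening in cm, from 0 to 9.3, then the shift along the tool's x, y, z in cm, then the turn, a rotation vector about the tool's x, y, z in rad. A call has 1 to 12 rows; each row is the pose to reach, as a shift and turn from the pose commanded when the call began, along the tool's axes at that moment; what a row does not reach only later rows make up. A row lasts 1/10 s, in which the tool goes at most 50 mm and 8.59 degrees, less where a joint would pass 70% of its speed; a pose out of reach is approached as far as the arm can. A call with a gripper value outside its range is refused whole. The fingers move at their own pace and stop on an object; "force" is the grip in N (left out, the last holds). Time passes only in rows, so rows that repeat a pose let the fingers close. It gives the time, the measured TCP pose, the force, the opening and the grip force at its end, in the units of the state.
- robot.get_state(): the state, without advancing time (a new reading comes with each control period).
- robot.camera(name): name is "scene" or "side" or "wrist"; returns a dict with "img" (480x640x3 uint8, red, green, blue), "camera_matrix" (3x3 intrinsics, pixels), "xyz" and "orientation" of the camera in the world; the wrist camera has in their place "T_tool_cam" (4x4, takes a point from camera to tool coordinates, whose origin is the TCP and whose axes are the flange's). Camera axes: x right, y up, looking along -z (the intrinsics and any distortion apply to the point x, -y, -z); pixel columns grow to the right and rows downward; lengths in mm; the calibration is good to about 2 mm. A picture is of the moment at which its call begins: read the wrist's pose just before it. There is no depth.
- robot.sign_off(): hands the job in; it is judged then, once.
Trained networks look in a picture, given as the dict that the camera call returned (one of the last four; its "shot" number tells which), for a name from the list of things; names that differ only in an ending like _2 or _b are one class to them, and where a whole thing is asked for, a point or a joint stands for the part that bears it (a point fixed in the world has none). Each returns a list of dicts, best first, with "confidence" (0 to 1); they miss things now and then, are a little off and sometimes report something else, mostly with a low value. They report only what shows in the picture. A call takes as long as a camera call. They do not tell look-alikes from the thing itself.
- robot.look_for(name, picture): "at" ([x, y, z] in mm, in the coordinates of the camera as it stood for that picture, good to about 4 mm: the middle of the surface that is visible of it).
- robot.mark_of(name, picture): "at" ([x, y, z] in mm, in the coordinates of the camera as it stood for that picture, good to about 4 mm: a listed point, or the origin of a listed thing).
The state is a dict: "t": time; "qpos": joint angles; "qvel": joint speeds; "joint_efforts": joint torques, N m; "tool_pos": TCP position; "orientation": TCP orientation; "contact_force": force on the tool from outside, world axes, zero at the start; "ft_torque": the same for the moment, N m; "gripper_width": opening from 0.0 (shut) to 1.0 (fully open); "finger_force": force on a finger pad.
Only numpy, scipy, OpenCV 4.12 (cv2) and the standard library are available. Lean on these libraries where they do the work, as an engineer would, in place of code of your own. Each camera call takes 0.05 s, during which the arm holds its last target. There are 200 camera calls.

## Working session

There is one attempt and no reset: what is moved stays moved. The work goes in short steps, Python scripts to look and compute and a tool call to move; the robot and the scene stay as the last step left them, time stands still between calls to the robot, and variables do not carry over. Pictures are saved under pics/ and viewed, at most 14 in all, crops included, and the job is handed in when it is done.

Besides the shell and the picture viewer there is one more tool, called by a JSON object that holds its "name" and its "arguments". send_rows: Moves the arm, as the interface text tells. Its arguments: {"type":"object","properties":{"targets":{"type":"array","items":{"type":"number"}},"force":{"type":"number"}},"required":["targets"]}

```bash
mkdir -p pics; cat > h.py <<'E'
import numpy as np, cv2
from rig import robot
np.set_printoptions(precision=1,suppress=True)
def cam(name):
    s=robot.get_state(); c=robot.camera(name)
    if name=="wrist":
        T=np.eye(4);T[:3,:3]=s["orientation"];T[:3,3]=s["tool_pos"]
        T=T@np.array(c["T_tool_cam"])
    else:
        T=np.eye(4);T[:3,:3]=c["orientation"];T[:3,3]=c["xyz"]
    c["T"]=T; return c
def W(c,p): return c["T"][:3,:3]@np.array(p)+c["T"][:3,3]
def px(c,w):
    p=c["T"][:3,:3].T@(np.array(w)-c["T"][:3,3]); q=np.array(c["camera_matrix"])@np.array([p[0],-p[1],-p[2]]); return q[:2]/q[2]
def find(c,names,fn="mark_of",k=4,th=0.2):
    for n in names:
        for d in getattr(robot,fn)(n,c)[:k]:
            if d["confidence"]>th:
                w=W(c,d["at"]); print(fn,n,round(d["confidence"],2),w,"px",px(c,w), {k:v for k,v in d.items() if k not in("at","confidence")})
def save(c,f): cv2.imwrite("pics/"+f,cv2.cvtColor(c["img"],cv2.COLOR_RGB2BGR))
E
python3 - <<'E'
from h import *
s=robot.get_state();print(s)
N=["hub","stem","stand","bay_1","tab_1_top","carrier_1_mid","timer","dropper"]
for n in("scene","side"):
    c=cam(n);save(c,n+"0.png");print(n,c["T"], {k for k in c});find(c,N)
E
```

```text
{'t': 0.0, 'qpos': array([64.8,  7.5, 85.3, -0. , 87.3, -4.9]), 'qvel': array([-0.1,  0. ,  0.2,  0.1,  0.1, -0. ]), 'joint_efforts': array([ -0. , -56. , -49.2,   0.1,   0. ,  -0. ]), 'tool_pos': array([207.8, 562.6, 403.7]), 'orientation': array([[-0.9,  0.3, -0. ],
       [ 0.3,  0.9, -0. ],
       [ 0. , -0. , -1. ]]), 'contact_force': array([ 0.7, -0.2, -0.6]), 'ft_torque': array([-0.,  0.,  0.]), 'finger_force': 0.0, 'gripper_width': 1.0024890613450148}
scene [[   0.5    0.5   -0.8 -210.4]
 [  -0.9    0.2   -0.4 -513.1]
 [  -0.     0.9    0.5  668.3]
 [   0.     0.     0.     1. ]] {'xyz', 'orientation', 'camera_matrix', 'T', 'img', 'shot'}
mark_of hub 0.95 [592.   73.2 130.5] px [255.9 210.8] {}
mark_of hub 0.51 [ 572.1 -115.3   85.1] px [331.4 255.9] {}
mark_of hub 0.42 [539.4 -28.2  68.4] px [285.4 260. ] {}
mark_of stem 0.8 [560.6  74.8  47.8] px [249.9 250.8] {}
mark_of stem 0.31 [542.3 -30.1  67.1] px [287.  260.1] {}
mark_of stand 0.87 [595.8 -60.1   2.2] px [313.4 276.3] {}
mark_of bay_1 0.9 [579.9 -56.7  80.1] px [307.5 248.8] {}
mark_of bay_1 0.9 [ 572.8 -114.1   85. 
[... 360 characters left out ...]
5.6 -301.9    1.5] px [420.8 312.8] {}
side [[ -1.    0.2  -0.2 309.3]
 [ -0.3  -0.5   0.8 592.2]
 [ -0.    0.8   0.5 601.1]
 [  0.    0.    0.    1. ]] {'xyz', 'orientation', 'camera_matrix', 'T', 'img', 'shot'}
mark_of hub 0.76 [597.1  71.4 130.7] px [233.3 291.4] {}
mark_of stand 0.59 [595.9 -57.9  -2.4] px [271.4 305.7] {}
mark_of bay_1 0.4 [439.7 104.6   3. ] px [331.1 392.8] {}
mark_of tab_1_top 0.64 [544.4  27.7  65.4] px [280.1 313.1] {}
mark_of tab_1_top 0.29 [ 433.3 -290.6   30.9] px [386.1 236.4] {}
mark_of timer 0.93 [440.  102.8   1.7] px [331.2 392.4] {}
mark_of timer 0.73 [ 592.8 -303.3   -0.1] px [313.6 234.1] {}
mark_of dropper 0.85 [ 590.1 -304.4   -1.6] px [314.9 234.6] {}
```

View pics/scene0.png

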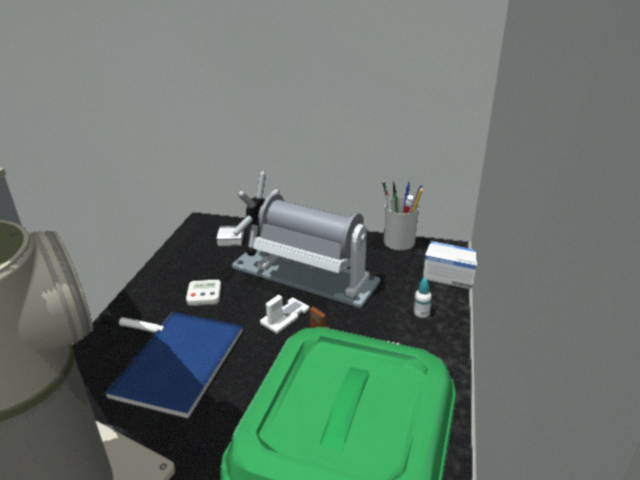

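View pics/side0.png

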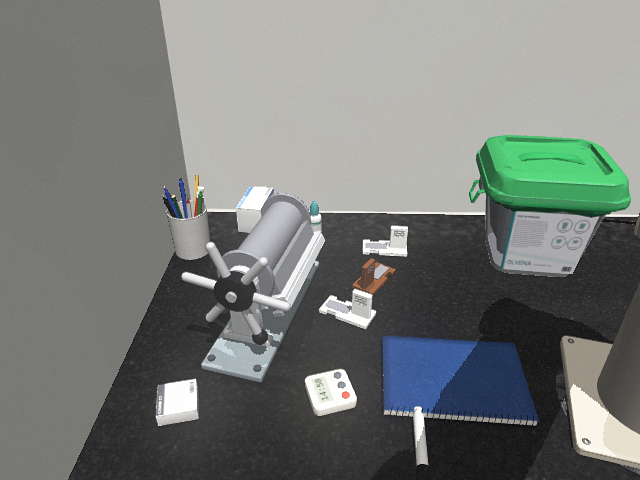

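Side view shows the hub at (233,291) and the ball at (260,337). The white carriers are at about (350,310) and (388,243), and the brown look-alike is at (373,272). I also see white boxes at (177,402) and (257,205), which aren't part of the job. The bin may be hiding more, so I'll take a wrist view from above.

```bash
cat >> h.py <<'E'
from scipy.spatial.transform import Rotation as R
RD=np.array([[-1,0,0],[0,1,0],[0,0,-1.]])
def go(tcp,Rt=RD):
    s=robot.get_state();O=np.array(s["orientation"])
    print("shift cm",(O.T@(np.array(tcp)-s["tool_pos"])/10).round(2),"rot",R.from_matrix(O.T@Rt).as_rotvec().round(3))
def yawR(deg): return R.from_euler('z',deg,degrees=True).as_matrix()@RD
E
python3 - <<'E'
from h import *
c=cam("wrist");print(np.array(c["T_tool_cam"]),c["camera_matrix"])
s=robot.get_state();print(np.round(s["orientation"],3),s["tool_pos"])
go([400,-100,480])
c=cam("side")
for a in range(-180,-90,10):
    t=np.radians(a);print(a,px(c,[595+87*np.sin(t),72,130+87*np.cos(t)]),end=' ')
print()
find(c,["carrier_1_mid","stem"],th=0.05,k=6)
find(c,["carrier_1_mid","stem"],"look_for",th=0.05,k=6)
E
```

```text
[[ 0.   1.   0.3 85. ]
 [ 1.  -0.   0.  -0.1]
 [ 0.   0.3 -1.  18.6]
 [ 0.   0.   0.   1. ]] [[387.6   0.  318.6]
 [  0.  387.6 245.3]
 [  0.    0.    1. ]]
[[-0.9  0.3  0. ]
 [ 0.3  0.9  0. ]
 [ 0.   0.  -1. ]] [207.9 562.9 404.7]
shift cm [-41.  -55.5  -7.5] rot [ 0.  -0.  -0.4]
-180 [239.9 336.3] -170 [248.9 337.7] -160 [257.6 337.7] -150 [265.7 336.4] -140 [273.1 333.8] -130 [279.5 329.9] -120 [284.8 324.8] -110 [288.6 318.6] -100 [290.8 311.3] 
mark_of stem 0.91 [566.2  73.2  56.3] px [256.3 334.2] {}
look_for stem 0.9 [571.2  15.4 141.4] px [264.  266.5] {}
```

{"name": "send_rows", "arguments": {"targets": [9.3, -41, -55.5, -7.5, 0, 0, -0.354, 9.3, -41, -55.5, -7.5, 0, 0, -0.354, 9.3, -41, -55.5, -7.5, 0, 0, -0.354, 9.3, -41, -55.5, -7.5, 0, 0, -0.354, 9.3, -41, -55.5, -7.5, 0, 0, -0.354, 9.3, -41, -55.5, -7.5, 0, 0, -0.354, 9.3, -41, -55.5, -7.5, 0, 0, -0.354, 9.3, -41, -55.5, -7.5, 0, 0, -0.354, 9.3, -41, -55.5, -7.5, 0, 0, -0.354, 9.3, -41, -55.5, -7.5, 0, 0, -0.354, 9.3, -41, -55.5, -7.5, 0, 0, -0.354, 9.3, -41, -55.5, -7.5, 0, 0, -0.354]}}

```text
t: 2.4
tool_pos: [373.9, -12.1, 470.3]
orientation: [[-1.0, -0.0, 0.002], [-0.0, 1.0, -0.0], [-0.002, -0.0, -1.0]]
contact_force: [1.2, 0.2, 0.7]
gripper_width: 0.997
finger_force: 0.0
```

{"name": "send_rows", "arguments": {"targets": [9.3, 0, 0, 0, 0, 0, 0, 9.3, 0, 0, 0, 0, 0, 0]}}

```text
t: 2.6
tool_pos: [374.1, -11.2, 469.7]
orientation: [[-1.0, 0.004, -0.0], [0.004, 1.0, 0.0], [0.0, 0.0, -1.0]]
contact_force: [0.1, 0.0, -0.4]
gripper_width: 1.0
finger_force: 0.0
```

```bash
sed -i 's/precision=1/precision=3/' h.py; python3 - <<'E'
from h import *
s=robot.get_state();print(s["t"],s["tool_pos"],s["orientation"])
c=cam("wrist");save(c,"w1.png")
find(c,["hub","stand","carrier_1_mid","timer"],th=0.1,k=5)
find(c,["carrier_1_mid"],"look_for",th=0.1,k=5)
E
```

```text
2.6 [374.141 -11.222 469.667] [[-1.     0.004 -0.   ]
 [ 0.004  1.     0.   ]
 [ 0.     0.    -1.   ]]
mark_of hub 0.83 [590.09   74.027 130.848] px [402.793 431.556] {}
mark_of stand 0.55 [560.909  71.403  52.212] px [388.46  361.657] {}
mark_of timer 0.69 [437.453 107.744  -1.416] px [415.659 249.116] {}
```

View pics/w1.png

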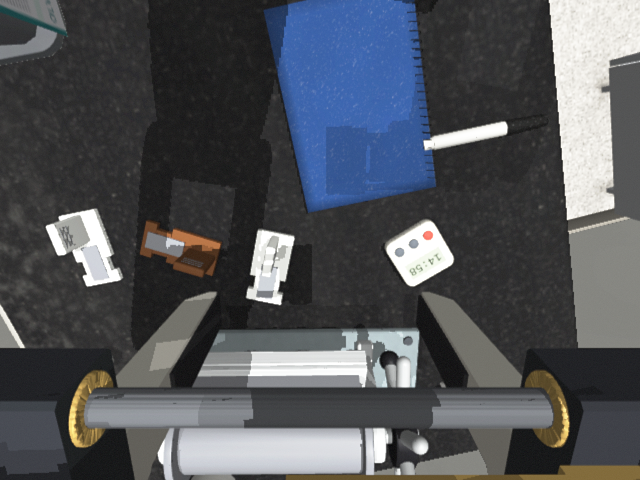

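The wrist view shows white carriers at (270,267) and (85,247). The brown look-alike at (182,248) gets left alone. The ball is at (388,358), under the wheel on the robot side. First job is the rotor: close the fingers and push the top spokes away.

{"name": "send_rows", "arguments": {"targets": [0, -13.9, 8.6, 0, 0, 0, 0, 0, -13.9, 8.6, 0, 0, 0, 0, 0, -13.9, 8.6, 0, 0, 0, 0, 0, -13.9, 8.6, 0, 0, 0, 0, 0, -13.9, 8.6, 0, 0, 0, 0, 0, -13.9, 8.6, 5, 0, 0, 0, 0, -13.9, 8.6, 10.9, 0, 0, 0, 0, -13.9, 8.6, 10.9, 0, 0, 0, 0, -13.9, 8.6, 10.9, 0, 0, 0, 0, -13.9, 8.6, 10.9, 0, 0, 0]}}

```text
t: 3.9
tool_pos: [513.5, 76.1, 363.5]
orientation: [[-1.0, -0.0, 0.003], [-0.0, 1.0, 0.0], [-0.003, 0.0, -1.0]]
contact_force: [0.2, -0.2, 1.6]
gripper_width: 0.189
finger_force: 0.0
```

```bash
python3 - <<'E'
from h import *
s=robot.get_state();print(s["tool_pos"],s["contact_force"],s["gripper_width"])
c=cam("side");save(c,"s1.png");cv2.imwrite("pics/s1c.png",cv2.resize(cv2.imread("pics/s1.png")[150:390,130:450],None,fx=2,fy=2))
E
```

```text
[513.521  76.056 363.541] [ 0.151 -0.169  1.562] 0.18870926304614835
```

View pics/s1c.png

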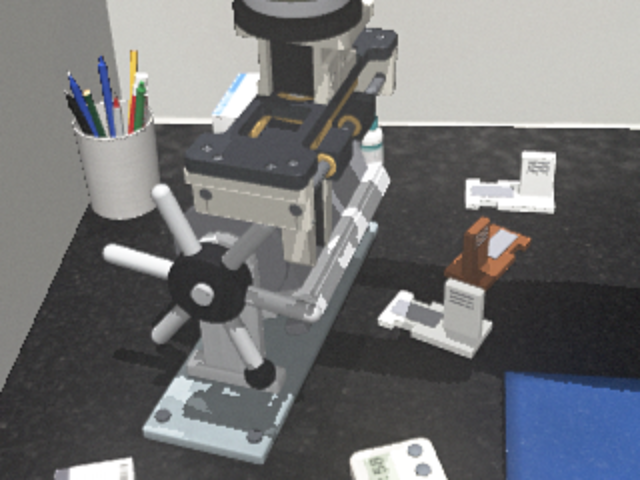

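{"name": "send_rows", "arguments": {"targets": [0, -1.5, 0, 0.2, 0, 0, 0, 0, -2.5, 0, 0.2, 0, 0, 0, 0, -3.5, 0, 0.2, 0, 0, 0, 0, -4.5, 0, 0.2, 0, 0, 0, 0, -5.5, 0, 0.2, 0, 0, 0, 0, -6.5, 0, 0.2, 0, 0, 0, 0, -7.5, 0, 0.2, 0, 0, 0, 0, -8.5, 0, 0.2, 0, 0, 0, 0, -9.5, 0, 0.2, 0, 0, 0, 0, -10.7, 0, 0.2, 0, 0, 0, 0, -10.7, 0, 0.2, 0, 0, 0]}}

```text
t: 5.05
tool_pos: [619.9, 76.0, 360.3]
orientation: [[-1.0, -0.0, -0.003], [-0.0, 1.0, -0.0], [0.003, -0.0, -1.0]]
contact_force: [-10.5, -1.0, 4.6]
gripper_width: 0.007
finger_force: 5.4
```

```bash
python3 - <<'E'
from h import *
s=robot.get_state();print(s["tool_pos"],s["contact_force"],s["gripper_width"])
c=cam("side");save(c,"s2.png");cv2.imwrite("pics/s2c.png",cv2.resize(cv2.imread("pics/s2.png")[150:390,130:450],None,fx=2,fy=2))
find(c,["stem","hub","bay_1"])
for x in (s["tool_pos"][0],): print((px(c,[x,76,175])-[130,150])*2)
E
```

```text
[619.928  76.039 360.287] [-10.452  -0.954   4.61 ] 0.0071877784736558035
mark_of stem 0.94 [511.557  73.529 154.047] px [287.925 290.195] {}
mark_of hub 0.74 [598.112  74.065 133.041] px [231.772 291.118] {}
mark_of bay_1 0.91 [ 551.306 -113.88   143.863] px [303.1   224.146] {}
mark_of bay_1 0.87 [548.271  -2.623 144.503] px [282.232 260.639] {}
mark_of bay_1 0.76 [549.207 -57.752 148.309] px [293.393 239.481] {}
mark_of bay_1 0.47 [ 432.414 -289.681   31.345] px [386.506 236.515] {}
[168.137 231.706]
```

View pics/s2c.png

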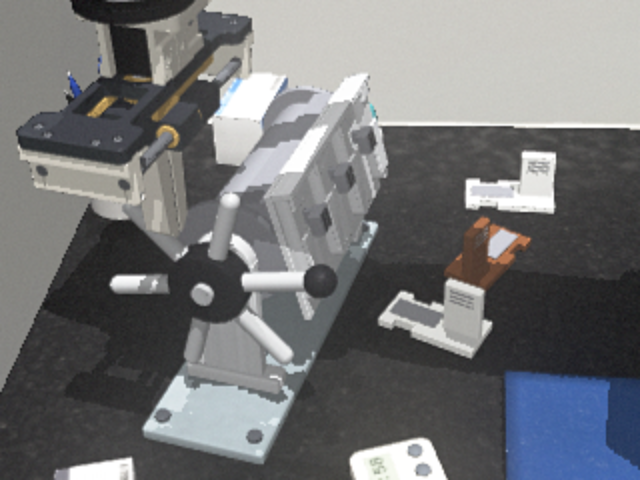

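{"name": "send_rows", "arguments": {"targets": [0, 0.5, 0, 0, 0, 0, 0, 0, 0.8, 0, -4, 0, 0, 0, 0, 0.8, 0, -8, 0, 0, 0, 0, 4, 0, -8, 0, 0, 0, 0, 7.5, 0, -8, 0, 0, 0, 0, 7.5, 0, -8, 0, 0, 0, 0, 7.5, 0, -5, 0, 0, 0, 0, 7.5, 0, -2, 0, 0, 0, 0, 7.5, 0, 0, 0, 0, 0, 0, 7.5, 0, 0, 0, 0, 0]}}

```text
t: 6.25
tool_pos: [544.8, 75.9, 356.8]
orientation: [[-1.0, -0.0, -0.003], [-0.0, 1.0, -0.0], [0.003, -0.0, -1.0]]
contact_force: [-0.4, -0.5, -1.2]
gripper_width: 0.01
finger_force: 0.0
```

{"name": "send_rows", "arguments": {"targets": [0, -1, 0, 0, 0, 0, 0, 0, -2, 0, 0, 0, 0, 0, 0, -3, 0, 0, 0, 0, 0, 0, -4, 0, 0, 0, 0, 0, 0, -5, 0, 0, 0, 0, 0, 0, -6, 0, 0, 0, 0, 0, 0, -7, 0, 0, 0, 0, 0, 0, -8, 0, 0, 0, 0, 0, 0, -8.5, 0, 0, 0, 0, 0, 0, -8.5, 0, 0, 0, 0, 0]}}

```text
t: 7.25
tool_pos: [630.8, 76.1, 360.6]
orientation: [[-1.0, -0.0, -0.001], [-0.0, 1.0, -0.0], [0.001, -0.0, -1.0]]
contact_force: [-10.4, 0.1, 4.3]
gripper_width: 0.006
finger_force: 4.5
```

```bash
python3 - <<'E'
from h import *
s=robot.get_state();print(s["tool_pos"],s["contact_force"],s["gripper_width"])
for n in("side","scene"):
    c=cam(n); find(c,["stem","hub","bay_1","tab_1_top","stand"])
E
```

```text
[630.793  76.079 360.574] [-10.411   0.092   4.293] 0.005748724137808715
mark_of stem 0.85 [586.885  74.617 219.482] px [233.022 242.629] {}
mark_of stem 0.39 [ 591.171 -116.054  182.714] px [280.518 200.329] {}
mark_of hub 0.93 [596.552  70.575 131.614] px [233.874 290.62 ] {}
mark_of bay_1 0.92 [588.852 -57.364 179.846] px [269.172 219.217] {}
mark_of bay_1 0.82 [587.097   2.192 180.526] px [255.736 238.623] {}
mark_of bay_1 0.79 [ 588.387 -115.801  181.115] px [282.063 201.458] {}
mark_of tab_1_top 0.62 [607.654  27.244 216.135] px [233.886 224.762] {}
mark_of tab_1_top 0.23 [595.556 -57.041   0.845] px [271.313 304.703] {}
mark_of stand 0.93 [593.518 -56.798  -4.244] px [272.483 307.178] {}
mark_of stem 0.95 [582.559  72.5   213.961] px [250.493 176.556] {}
mark_of hub 0.8 [591.455  73.56  131.269] px [255.547 210.568] {}
mark_of hub 0.61 [603.627 -83.97  214.339] px [324.203 187.645] {}
mark_of hub 0.29 [580.809  73.143 214.826] px [249.7   176.436] {}
mark_of hub 0.22 [ 587.413 -303.536    0.761] px [421.861 312.804] {}
mark_of bay_1 0.78 [589.    -53.841 177.831] px [307.273 204.306] {}
mark_of bay_1 0.72 [588.54    4.15  177.778] px [281.891 198.315] {}
mark_of bay_1 0.69 [ 581.414 -114.533  178.07 ] px [333.194 212.611] {}
mark_of bay_1 0.26 [594.061  71.925 128.71 ] px [256.973 211.269] {}
mark_of tab_1_top 0.68 [457.036 -72.329  29.51 ] px [283.826 304.576] {}
mark_of tab_1_top 0.49 [601.25   30.703 211.979] px [273.098 177.855] {}
mark_of tab_1_top 0.4 [586.163   5.162 177.017] px [280.857 199.038] {}
mark_of stand 0.65 [594.822 -55.4    -1.523] px [311.264 277.414] {}
```

{"name": "send_rows", "arguments": {"targets": [0, 0.5, 0, -2, 0, 0, 0, 0, 1, 0, -6, 0, 0, 0, 6, 5, -3, -11, 0, 0, 0, 9.3, 10, -6, -12, 0, 0, 0, 9.3, 15, -9.6, -12, 0, 0, 0, 9.3, 15, -9.6, -12, 0, 0, 0, 9.3, 15, -9.6, -12, 0, 0, 0, 9.3, 15, -9.6, -12, 0, 0, 0]}}

```text
t: 8.65
tool_pos: [480.5, -20.5, 481.6]
orientation: [[-1.0, 0.001, 0.006], [0.001, 1.0, -0.001], [-0.006, -0.001, -1.0]]
contact_force: [0.5, 0.3, -0.2]
gripper_width: 0.471
finger_force: 0.0
```

```bash
python3 - <<'E'
from h import *
s=robot.get_state();print(s["tool_pos"],s["contact_force"],s["gripper_width"])
c=cam("wrist");save(c,"w2.png"); find(c,["stem","hub","bay_1","tab_1_top","stand","carrier_1_mid"])
E
```

```text
[480.506 -20.521 481.646] [ 0.492  0.317 -0.237] 0.47131685162963355
mark_of stem 0.71 [590.814  72.507 131.986] px [415.294 332.691] {}
mark_of hub 0.96 [590.239  71.407 131.487] px [414.079 331.896] {}
mark_of bay_1 0.67 [589.927 -58.922 183.5  ] px [273.158 363.766] {}
mark_of bay_1 0.63 [585.226   1.577 179.26 ] px [345.067 356.002] {}
mark_of bay_1 0.59 [ 588.366 -113.428  177.834] px [209.869 358.216] {}
mark_of stand 0.66 [595.976 -58.679  -1.028] px [289.579 282.762] {}
mark_of carrier_1_mid 0.45 [440.406 108.658  -1.18 ] px [429.003 160.419] {}
```

View pics/w2.png

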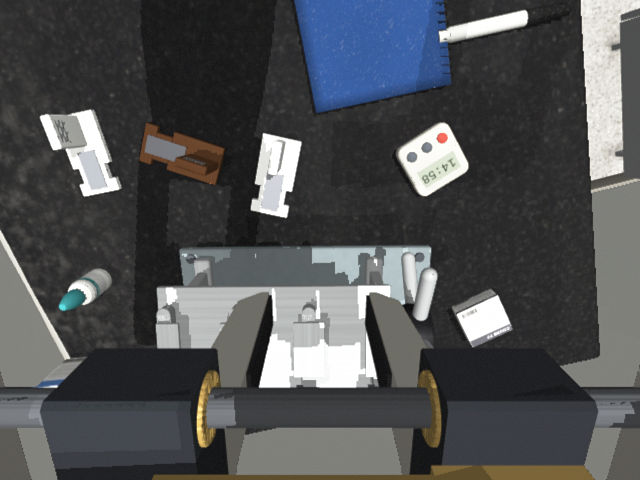

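```bash
cat >> h.py <<'E'
def ray(c,u,v,z):
    K=np.array(c["camera_matrix"]);d=np.linalg.inv(K)@[u,v,1];d=c["T"][:3,:3]@[d[0],-d[1],-d[2]];o=c["T"][:3,3];return o+d*(z-o[2])/d[2]
E
python3 - <<'E'
from h import *
c=cam("wrist");g=cv2.cvtColor(c["img"],cv2.COLOR_RGB2GRAY).astype(float)
pts=[]
for u in range(190,430,8):
    col=g[225:262,u]; d=np.diff(cv2.GaussianBlur(col.reshape(-1,1),(1,3),0).ravel());v=225+np.argmax(d)+.5+.5
    pts.append(ray(c,u,v,12)[:2])
p=np.array(pts);print(p[::5]);print(np.polyfit(p[:,1],p[:,0],1),np.median(p[:,0]))
row=g[251:254,150:470].mean(0);d=np.diff(row);print([(i+151,round(d[i])) for i in np.where(abs(d)>25)[0]])
print(ray(c,180,252,12),ray(c,432,252,12))
E
```

```text
[[ 544.201 -175.896]
 [ 542.837 -127.141]
 [ 542.753  -78.516]
 [ 542.67   -29.897]
 [ 543.866   18.749]
 [ 542.502   67.324]]
[ -0.006 543.18 ] 542.795193255897
[(np.int64(177), 28), (np.int64(312), 32), (np.int64(313), 37), (np.int64(374), -27), (np.int64(375), -43), (np.int64(384), 43), (np.int64(430), -77), (np.int64(431), -55)]
[ 545.505 -188.2     12.   ] [544.976 118.585  12.   ]
```

{"name": "send_rows", "arguments": {"targets": [6, -11.35, 9.3, 0, 0, 0, 1.571, 6, -11.35, 9.3, 0, 0, 0, 1.571, 6, -11.35, 9.3, 0, 0, 0, 1.571, 6, -11.35, 9.3, 0, 0, 0, 1.571, 6, -11.35, 9.3, 0, 0, 0, 1.571, 6, -11.35, 9.3, 0, 0, 0, 1.571, 6, -11.35, 9.3, 0, 0, 0, 1.571, 6, -11.35, 9.3, 0, 0, 0, 1.571, 6, -11.35, 9.3, 0, 0, 0, 1.571, 6, -11.35, 9.3, 0, 0, 0, 1.571, 6, -11.35, 9.3, 0, 0, 0, 1.571, 6, -11.35, 9.3, 0, 0, 0, 1.571]}}

```text
t: 10.25
tool_pos: [593.8, 73.3, 478.1]
orientation: [[0.001, 1.0, -0.001], [1.0, -0.001, -0.0], [-0.0, -0.001, -1.0]]
contact_force: [0.4, -0.1, 0.3]
gripper_width: 0.645
finger_force: 0.0
```

```bash
python3 - <<'E'
from h import *
s=robot.get_state();print(s["tool_pos"],s["orientation"],s["gripper_width"],s["qpos"])
go([594,72.5,384],yawR(-90))
c=cam("wrist");save(c,"w3.png"); find(c,["stem","hub","bay_1"])
E
```

```text
[593.773  73.3   478.104] [[ 0.001  1.    -0.001]
 [ 1.    -0.001 -0.   ]
 [-0.    -0.001 -1.   ]] 0.6451612362480187 [ 2.129  6.163 79.091 -0.002 94.788  2.167]
shift cm [-0.08  0.03  9.41] rot [-0.001  0.    -0.001]
mark_of stem 0.82 [581.576  74.504 216.782] px [301.193 254.657] {}
mark_of hub 0.63 [589.432  70.876 131.079] px [314.459 226.781] {}
mark_of bay_1 0.87 [587.835  -1.427 177.037] px [312.219 326.647] {}
mark_of bay_1 0.76 [585.822 -59.728 182.063] px [310.117 390.541] {}
mark_of bay_1 0.58 [ 590.607 -116.658  182.141] px [315.892 444.009] {}
mark_of bay_1 0.31 [456.743 -72.06   28.709] px [208.608 317.305] {}
```

{"name": "send_rows", "arguments": {"targets": [7, -0.1, 0, 0, 0, 0, 0, 7, -0.1, 0, 4, 0, 0, 0, 7, -0.1, 0, 7, 0, 0, 0, 7, -0.1, 0, 9.4, 0, 0, 0, 7, -0.1, 0, 9.4, 0, 0, 0, 1.5, -0.1, 0, 9.4, 0, 0, 0, 1.5, -0.1, 0, 9.4, 0, 0, 0, 1.5, -0.1, 0, 9.4, 0, 0, 0, 1.5, -0.1, 0, 9.4, 0, 0, 0, 1.5, -0.1, 0, 9.4, 0, 0, 0, 1.5, -0.1, 0, 9.4, 0, 0, 0, 1.5, -0.1, 0, 9.4, 0, 0, 0], "force": 30}}

```text
t: 11.65
tool_pos: [593.0, 72.1, 386.6]
orientation: [[-0.0, 1.0, -0.001], [1.0, 0.0, -0.0], [-0.0, -0.001, -1.0]]
contact_force: [-10.6, -0.3, 7.0]
gripper_width: 0.242
finger_force: 30.0
```

{"name": "send_rows", "arguments": {"targets": [1.5, 0, 0, 0, 0, 0, 0, 1.5, 0, 0, 0, 0, 0, 0, 1.5, 0, 0, 0, 0, 0, 0]}}

```text
t: 11.95
tool_pos: [593.0, 72.1, 386.6]
orientation: [[-0.0, 1.0, -0.001], [1.0, 0.0, -0.0], [-0.0, -0.001, -1.0]]
contact_force: [-11.0, 0.4, 7.0]
gripper_width: 0.243
finger_force: 30.0
```

```bash
python3 - <<'E'
from h import *
s=robot.get_state();print(s["tool_pos"],s["contact_force"],s["gripper_width"],s["finger_force"])
for n in("side","scene"):
    c=cam(n); find(c,["stem","hub","bay_1"])
c=cam("wrist");find(c,["stem","hub","bay_1"])
E
```

```text
[592.962  72.128 386.586] [-11.021   0.418   7.036] 0.24324136295683182 30.0017049908638
mark_of stem 0.89 [595.981  73.519 219.625] px [227.177 241.06 ] {}
mark_of hub 0.61 [597.498  71.572 133.859] px [232.836 289.707] {}
mark_of bay_1 0.85 [ 597.116 -113.239  181.951] px [276.637 201.024] {}
mark_of bay_1 0.68 [596.748 -59.371 183.345] px [264.887 216.   ] {}
mark_of stem 0.86 [594.81   69.577 216.887] px [255.01  173.212] {}
mark_of hub 0.94 [591.955  71.802 130.196] px [256.413 211.093] {}
mark_of hub 0.3 [458.294 -70.507  28.133] px [283.384 304.497] {}
mark_of bay_1 0.88 [594.729  -0.032 177.724] px [285.28 197.5 ] {}
mark_of bay_1 0.86 [ 591.849 -110.075  183.473] px [333.568 207.279] {}
mark_of stem 0.62 [593.137  71.984 216.427] px [320.623 325.091] {}
mark_of hub 0.85 [590.266  70.938 129.283] px [315.665 260.125] {}
```

{"name": "send_rows", "arguments": {"targets": [2.6, 0, 0, 0, 0, 0, 0, 4, 0, 0, 0, 0, 0, 0, 5, 0, 0, 0, 0, 0, 0, 5, 0, 0, 0, 0, 0, 0, 5, 0, 0, -4, 0, 0, 0, 5, 0, 0, -9, 0, 0, 0, 5, 0, 0, -9, 0, 0, 0]}}

```text
t: 13.25
tool_pos: [594.5, 72.1, 483.5]
orientation: [[-0.0, 1.0, 0.013], [1.0, 0.0, 0.0], [0.0, 0.013, -1.0]]
contact_force: [0.7, 0.5, 1.6]
gripper_width: 0.539
finger_force: 0.0
```

{"name": "send_rows", "arguments": {"targets": [9.3, -17, -19, 0, 0, 0, -1.571, 9.3, -17, -19, 0, 0, 0, -1.571, 9.3, -17, -19, 0, 0, 0, -1.571, 9.3, -17, -19, 0, 0, 0, -1.571, 9.3, -17, -19, 0, 0, 0, -1.571, 9.3, -17, -19, 0, 0, 0, -1.571, 9.3, -17, -19, 0, 0, 0, -1.571, 9.3, -17, -19, 0, 0, 0, -1.571, 9.3, -17, -19, 0, 0, 0, -1.571, 9.3, -17, -19, 0, 0, 0, -1.571, 9.3, -17, -19, 0, 0, 0, -1.571, 9.3, -17, -19, 0, 0, 0, -1.571]}}

```text
t: 14.45
tool_pos: [403.6, -98.0, 474.8]
orientation: [[-1.0, -0.002, 0.001], [-0.002, 1.0, -0.0], [-0.001, -0.0, -1.0]]
contact_force: [0.2, 0.4, 0.3]
gripper_width: 0.998
finger_force: 0.0
```

```bash
python3 - <<'E'
from h import *
s=robot.get_state();print(s["tool_pos"],s["orientation"],s["gripper_width"],s["qpos"])
c=cam("wrist");save(c,"w4.png");find(c,["carrier_1_mid","bay_1"],k=6)
c=cam("side");save(c,"s4.png");find(c,["stem","hub","bay_1","tab_1_top"]);
cv2.imwrite("pics/s4c.png",cv2.resize(c["img"][225:365,160:320,::-1],None,fx=5,fy=5,interpolation=cv2.INTER_CUBIC)[:600])
E
```

```text
[403.642 -97.996 474.798] [[-1.    -0.002  0.001]
 [-0.002  1.    -0.   ]
 [-0.001 -0.    -1.   ]] 0.9981348470171614 [ -20.727  -23.086  105.858   -0.      97.175 -110.827]
mark_of bay_1 0.84 [593.875   0.507 181.107] px [428.838 446.844] {}
mark_of bay_1 0.65 [ 597.399 -115.289  178.176] px [299.029 447.035] {}
mark_of bay_1 0.63 [595.071 -57.188 183.081] px [364.246 449.528] {}
mark_of stem 0.67 [599.637  73.844 220.947] px [224.498 239.949] {}
mark_of hub 0.77 [599.712  71.87  131.845] px [231.481 290.648] {}
mark_of bay_1 0.76 [595.708   1.671 180.523] px [250.558 237.562] {}
mark_of bay_1 0.74 [ 597.095 -113.842  179.903] px [276.835 201.926] {}
mark_of bay_1 0.62 [597.346 -58.947 184.815] px [264.381 215.282] {}
mark_of tab_1_top 0.48 [621.078  27.815 209.356] px [225.637 227.59 ] {}
```

View pics/s4c.png

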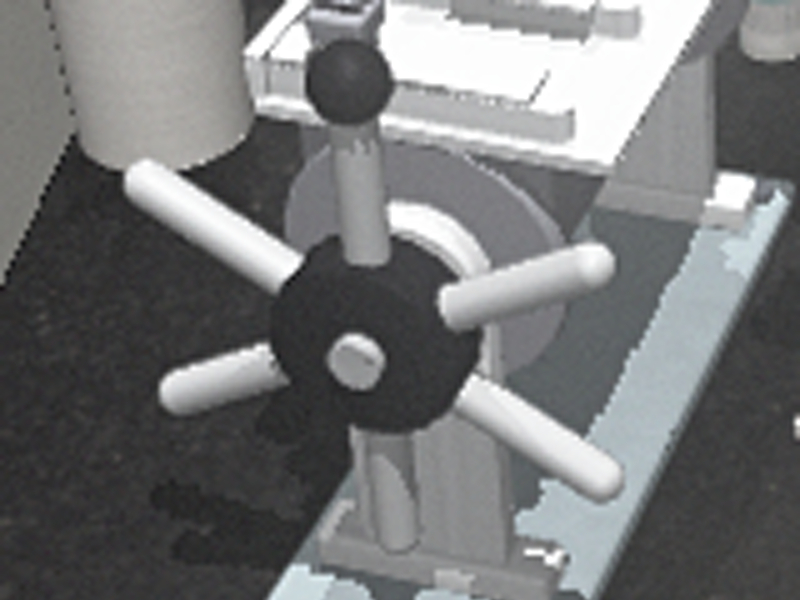

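View pics/w4.png

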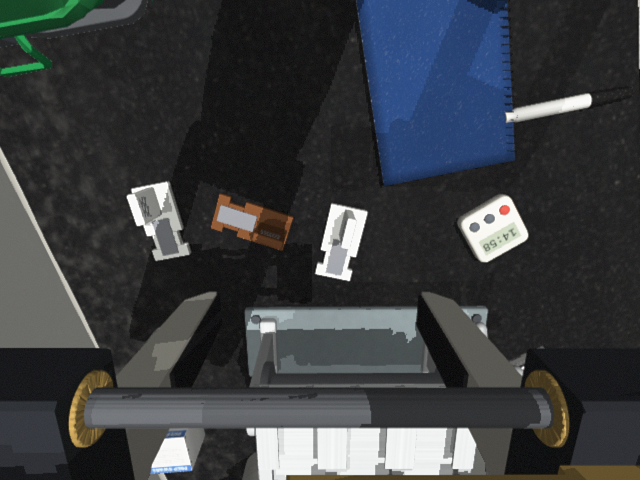

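```bash
python3 - <<'E'
from h import *
from scipy.optimize import least_squares
c=cam("side")
P=np.array([[348,82],[147,182],[180,392],[402,535],[600,477],[595,264]])/5+[160,225]
def f(p,full=False):
    x,y,z,r,th=p;o=[]
    for i in range(6):
        a=th+np.radians(60*i);rr=87 if i==0 else r
        o.append(px(c,[x+rr*np.sin(a),y,z+rr*np.cos(a)])-P[i])
    o=np.array(o).ravel()
    return np.r_[o,(y-72.5)/2]
s=least_squares(f,[594,72,130,80,0]);print(s.x,np.degrees(s.x[4]),s.fun)
cw=cam("wrist")
# candidate carriers by own rays (slab top z=8)
for uv in [(344,242),(158,222),(350,207),(332,277)]: print(uv,ray(cw,*uv,8))
find(cw,["carrier_1_mid"],"look_for",k=6,th=.05)
E
```

```text
[593.34   72.382 132.365  78.664  -0.004] -0.22404843768626384 [-0.024 -0.282 -0.163 -0.078  0.427  0.03  -0.453 -0.458  0.793  0.592
 -0.558  0.208 -0.059]
(344, 242) [456.016 -67.352   8.   ]
(158, 222) [ 431.169 -289.122    8.   ]
(350, 207) [412.994 -61.15    8.   ]
(332, 277) [501.56  -81.382   8.   ]
look_for carrier_1_mid 0.16 [ 421.338 -287.081   13.242] px [156.921 214.925] {}
```

Measured rotor angle is about -0.2°, so the deck is level. Candidates in the last wrist view:
- White carrier A at (344,242)
- White carrier B at (158,222)
- Brown look-alike at (252,218), which I reject

I'm going for A first and will take a close crop above it.

{"name": "send_rows", "arguments": {"targets": [7, -2.7, 3.5, 14.5, 0, 0, 0.227, 7, -2.7, 3.5, 14.5, 0, 0, 0.227, 7, -2.7, 3.5, 14.5, 0, 0, 0.227, 7, -2.7, 3.5, 14.5, 0, 0, 0.227, 7, -2.7, 3.5, 14.5, 0, 0, 0.227, 7, -2.7, 3.5, 14.5, 0, 0, 0.227]}}

```text
t: 15.6
tool_pos: [431.3, -63.5, 332.3]
orientation: [[-0.974, 0.225, 0.003], [0.225, 0.974, -0.001], [-0.003, -0.0, -1.0]]
contact_force: [0.2, 0.2, 0.8]
gripper_width: 0.754
finger_force: 0.0
```

```bash
python3 - <<'E'
from h import *
s=robot.get_state();print(s["tool_pos"],s["orientation"],s["gripper_width"],s["qpos"])
c=cam("wrist");save(c,"w5.png");find(c,["carrier_1_mid"],k=6,th=.1);find(c,["carrier_1_mid"],"look_for",k=6,th=.1)
E
```

```text
[431.346 -63.521 332.309] [[-0.974  0.225  0.003]
 [ 0.225  0.974 -0.001]
 [-0.003 -0.    -1.   ]] 0.7543000083375655 [-15.115 -16.42  115.534  -0.015  80.686 -92.12 ]
look_for carrier_1_mid 0.17 [447.367 -64.001   8.003] px [322.67  248.663] {}
```

View pics/w5.png

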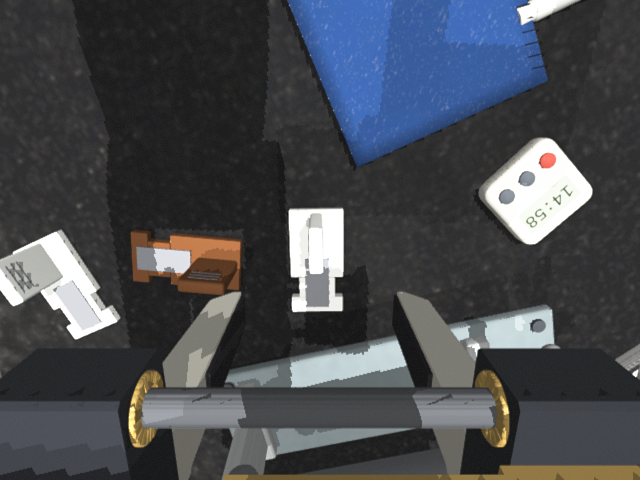

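```bash
cat >> h.py <<'E'
def mid(c,a,b):
    "fin-end and lead-end middle pixels -> slab centre, yaw, fin middle"
    A,B=ray(c,*a,8),ray(c,*b,8);d=B-A;L=np.hypot(*d[:2]);y=np.degrees(np.arctan2(d[1],d[0]));m=(A+B)/2
    f=m-26*d/L;print("mid",m,"L",L,"yaw",y,"fin",f);return f,y
E
python3 - <<'E'
from h import *
c=cam("wrist")
g=c["img"].min(2);m=(g>140).astype(np.uint8)
n,l,st,ce=cv2.connectedComponentsWithStats(m)
i=l[215,300];print(st[i])
ys,xs=np.where(l==i)
for v in range(205,316,4):
    q=xs[ys==v]; print(v,(q.min(),q.max()) if len(q) else None,end=' ')
print()
f,y=mid(c,(316,208),(317,311.5))
go([f[0],f[1],39+167],yawR(y))
E
```

```text
[ 289  208   55  104 4463]
205 None 209 (np.int64(289), np.int64(342)) 213 (np.int64(289), np.int64(343)) 217 (np.int64(289), np.int64(343)) 221 (np.int64(289), np.int64(343)) 225 (np.int64(289), np.int64(343)) 229 (np.int64(289), np.int64(343)) 233 (np.int64(289), np.int64(343)) 237 (np.int64(289), np.int64(343)) 241 (np.int64(289), np.int64(343)) 245 (np.int64(290), np.int64(343)) 249 (np.int64(290), np.int64(343)) 253 (np.int64(290), np.int64(343)) 257 (np.int64(290), np.int64(343)) 261 (np.int64(290), np.int64(343)) 265 (np.int64(290), np.int64(343)) 269 (np.int64(291), np.int64(343)) 273 (np.int64(291), np.int64(342)) 277 (np.int64(299), np.int64(334)) 281 (np.int64(299), np.int64(334)) 285 (np.int64(299), np.int64(334)) 289 (np.int64(300), np.int64(334)) 293 (np.int64(300), np.int64(334)) 297 (np.int64(292), np.int64(342)) 301 (np.int64(292), np.int64(342)) 305 (np.int64(292), np.int64(342)) 309 (np.int64(292), np.int64(342)) 313 None 
mid [458.004 -71.737   8.   ] L 92.27062926650164 yaw -12.578492732879543 fin [432.628 -66.075   8.   ]
shift cm [-0.15 -0.22 12.58] rot [-0.     0.004 -0.008]
```

{"name": "send_rows", "arguments": {"targets": [4.5, -0.15, -0.22, 4, 0, 0, 0, 4.5, -0.15, -0.22, 8, 0, 0, 0, 4.5, -0.15, -0.22, 11, 0, 0, 0, 4.5, -0.15, -0.22, 12.6, 0, 0, 0, 4.5, -0.15, -0.22, 12.6, 0, 0, 0, 0.6, -0.15, -0.22, 12.6, 0, 0, 0, 0.6, -0.15, -0.22, 12.6, 0, 0, 0, 0.6, -0.15, -0.22, 12.6, 0, 0, 0, 0.6, -0.15, -0.22, 12.6, 0, 0, 0, 0.6, -0.15, -0.22, 12.6, 0, 0, 0, 0.6, -0.15, -0.22, 12.6, 0, 0, 0, 0.6, -0.15, -0.22, 12.6, 0, 0, 0], "force": 25}}

```text
t: 17.0
tool_pos: [431.9, -65.5, 204.2]
orientation: [[-0.974, 0.225, 0.001], [0.225, 0.974, -0.0], [-0.001, -0.0, -1.0]]
contact_force: [-1.3, 0.5, 5.7]
gripper_width: 0.107
finger_force: 25.0
```

```bash
python3 - <<'E'
from h import *
s=robot.get_state();print(s["tool_pos"],s["orientation"],s["gripper_width"],s["finger_force"],s["contact_force"])
c=cam("wrist");g=c["img"].min(2);m=(g>140).astype(np.uint8)
save(c,"w6.png")
go([480,-58,460],RD)
E
```

```text
[431.893 -65.51  204.211] [[-0.974  0.225  0.001]
 [ 0.225  0.974 -0.   ]
 [-0.001 -0.    -1.   ]] 0.10696602397072455 24.99979019165039 [-1.255  0.539  5.742]
shift cm [ -4.54   1.81 -25.58] rot [-0.     0.001 -0.227]
```

View pics/w6.png

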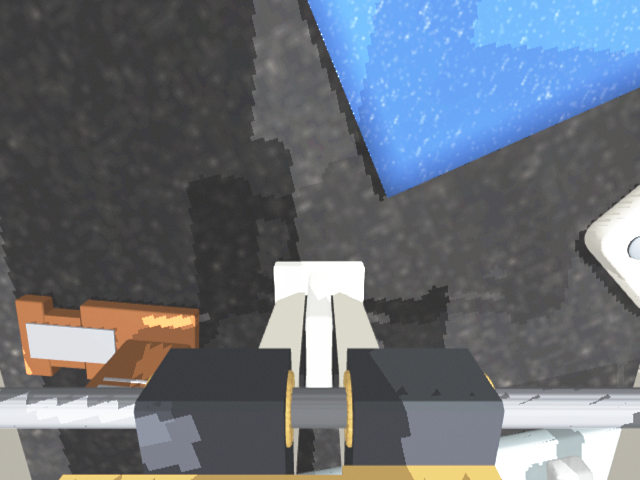

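```bash
python3 - <<'E'
from h import *
s=robot.get_state();c=cam("wrist")
g=c["img"].min(2)[:,300:302].mean(1);d=np.diff(g[240:285].astype(float));print(240+np.argmax(d)+1)
for z in(0,8):
  p=ray(c,320,262,z);print(p,s["orientation"].T@(p-s["tool_pos"]))
# w2 lateral structure
img=cv2.cvtColor(cv2.imread("pics/w2.png"),cv2.COLOR_BGR2GRAY).astype(float)
T=np.eye(4);T[:3,:3]=R.from_matrix([[-1,.001,.006],[.001,1,-.001],[-.006,-.001,-1]]).as_matrix();T[:3,3]=[480.506,-20.521,481.646]
c2=dict(c);c2["T"]=T@np.array(c["T_tool_cam"])
for v in (310,325,340):
    r=img[v,140:400];dd=np.diff(r);e=[i for i in range(1,len(dd)-1) if abs(dd[i])>20 and abs(dd[i])>=abs(dd[i-1]) and abs(dd[i])>abs(dd[i+1])]
    print(v,[(141+i,int(dd[i]),round(ray(c2,141+i,v,190)[1],1)) for i in e])
E
```

```text
262
[415.27  -61.007   0.   ] [ 17.407   0.651 204.181]
[412.418 -60.376   8.   ] [ 20.321   0.624 196.179]
310 [(158, 93, np.float64(-146.4)), (168, -45, np.float64(-138.6)), (175, 35, np.float64(-133.1)), (179, 43, np.float64(-130.0)), (233, -58, np.float64(-87.8)), (265, -39, np.float64(-62.8)), (273, 126, np.float64(-56.6)), (277, -35, np.float64(-53.4)), (302, -44, np.float64(-33.9)), (304, 23, np.float64(-32.3)), (314, -65, np.float64(-24.5)), (316, 100, np.float64(-23.0)), (320, -44, np.float64(-19.9)), (359, 49, np.float64(10.6)), (366, -130, np.float64(16.0)), (374, 38, np.float64(22.3))]
325 [(156, 109, np.float64(-149.7)), (178, -64, np.float64(-132.3)), (180, 21, np.float64(-130.7)), (189, 46, np.float64(-123.6)), (224, -49, np.float64(-95.8)), (260, -45, np.float64(-67.3)), (273, 100, np.float64(-57.0)), (320, 47, np.float64(-19.8)), (324, -61, np.float64(-16.7)), (330, 38, np.float64(-11.9)), (365, -102, np.float64(15.7)), (378, 54, np.float64(26.0))]
340 [(157, 109, np.float64(-150.7)), (179, -61, np.float64(-133.0)), (191, 43, np.float64(-123.4)), (215, -51, np.float64(-104.1)), (256, -43, np.float64(-71.2)), (270, 122, np.float64(-59.9)), (285, -40, np.float64(-47.9)), (320, 49, np.float64(-19.8)), (325, -64, np.float64(-15.8)), (329, 38, np.float64(-12.6)), (366, 99, np.float64(17.0)), (369, -128, np.float64(19.4)), (382, 41, np.float64(29.9))]
```

{"name": "send_rows", "arguments": {"targets": [0.6, 0, 0, -4, 0, 0, 0, 0.6, 0, 0, -8, 0, 0, 0, 0.6, 0, 0, -12, 0, 0, 0, 0.6, 0, 0, -16, 0, 0, 0, 0.6, 0, 0, -20.1, 0, 0, -0.227, 0.6, -3, 1.5, -20.1, 0, 0, -0.227, 0.6, -3, 1.5, -20.1, 0, 0, -0.227, 0.6, -3, 1.5, -20.1, 0, 0, -0.227]}}

```text
t: 17.9
tool_pos: [464.2, -57.4, 403.8]
orientation: [[-1.0, -0.0, -0.002], [-0.0, 1.0, 0.0], [0.002, 0.0, -1.0]]
contact_force: [0.0, -1.1, -1.3]
gripper_width: 0.104
finger_force: 25.0
```

```bash
python3 - <<'E'
from h import *
s=robot.get_state();print(s["tool_pos"],s["orientation"],s["gripper_width"],s["contact_force"])
go([470,-57.5,385],RD)
c=cam("scene");find(c,["carrier_1_mid","bay_1","tab_1_top"],k=5,th=.15);
c=cam("side");find(c,["carrier_1_mid","bay_1","tab_1_top"],k=5,th=.15);save(c,"s7.png")
E
```

```text
[464.179 -57.384 403.78 ] [[-1.    -0.    -0.002]
 [-0.     1.     0.   ]
 [ 0.002  0.    -1.   ]] 0.10417897886474507 [ 0.006 -1.054 -1.311]
shift cm [-0.59 -0.01  1.88] rot [ 0.    -0.002  0.   ]
mark_of carrier_1_mid 0.37 [594.033  72.656 218.219] px [253.48  172.472] {}
mark_of bay_1 0.83 [593.675   4.764 175.497] px [283.019 198.208] {}
mark_of bay_1 0.79 [597.245 -53.286 176.602] px [309.077 203.039] {}
mark_of bay_1 0.68 [ 594.601 -114.834  182.942] px [336.433 207.443] {}
mark_of bay_1 0.98 [596.735   2.418 181.161] px [249.697 237.361] {}
mark_of bay_1 0.7 [ 435.076 -288.107   30.767] px [385.055 236.955] {}
mark_of bay_1 0.67 [618.566  27.758 215.999] px [226.774 223.903] {}
mark_of bay_1 0.66 [598.611 -58.996 185.627] px [263.622 214.715] {}
mark_of tab_1_top 0.67 [616.585  29.138 216.394] px [227.594 224.354] {}
```

{"name": "send_rows", "arguments": {"targets": [0.6, -1, 0, 0.8, 0, 0, 0, 0.6, -1, 0, 1.4, 0, 0, 0, 0.6, -1, 0, 1.8, 0, 0, 0, 0.6, -1, 0, 2.0, 0, 0, 0, 0.6, -1, 0, 2.0, 0, 0, 0]}}

```text
t: 18.8
tool_pos: [473.9, -57.6, 384.4]
orientation: [[-1.0, -0.0, -0.0], [-0.0, 1.0, 0.0], [0.0, 0.0, -1.0]]
contact_force: [-0.2, 0.1, -1.0]
gripper_width: 0.101
finger_force: 25.0
```

```bash
python3 - <<'E'
from h import *
s=robot.get_state();print(s["tool_pos"],s["gripper_width"],s["contact_force"])
c=cam("side");cv2.imwrite("pics/s8c.png",cv2.resize(c["img"][170:290,200:340,::-1],None,fx=5,fy=5,interpolation=cv2.INTER_CUBIC))
E
```

```text
[473.891 -57.568 384.428] 0.10108504959270306 [-0.197  0.11  -1.046]
```

View pics/s8c.png

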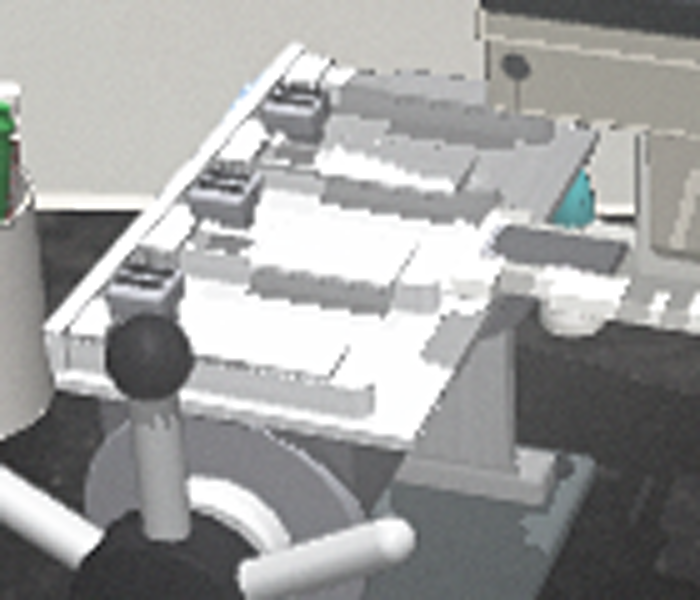

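The crop shows the carrier's lead end at about (490,265), lined up with the middle channel. Sliding it in.

{"name": "send_rows", "arguments": {"targets": [0.6, -1, 0, 0, 0, 0, 0, 0.6, -2, 0, 0, 0, 0, 0, 0.6, -3, 0, 0, 0, 0, 0, 0.6, -3, 0, 0, 0, 0, 0]}}

```text
t: 19.25
tool_pos: [505.4, -57.6, 384.5]
orientation: [[-1.0, -0.0, 0.0], [-0.0, 1.0, 0.0], [-0.0, 0.0, -1.0]]
contact_force: [0.6, 0.1, -0.7]
gripper_width: 0.108
finger_force: 25.0
```

{"name": "send_rows", "arguments": {"targets": [0.6, -1, 0, 0, 0, 0, 0, 0.6, -2, 0, 0, 0, 0, 0, 0.6, -3, 0, 0, 0, 0, 0, 0.6, -4, 0, 0, 0, 0, 0, 0.6, -5, 0, 0, 0, 0, 0, 0.6, -5.5, 0, 0, 0, 0, 0, 0.6, -5.7, 0, 0, 0, 0, 0, 0.6, -5.7, 0, 0, 0, 0, 0]}}

```text
t: 20.05
tool_pos: [561.4, -57.5, 384.6]
orientation: [[-1.0, -0.0, 0.0], [-0.0, 1.0, -0.0], [-0.0, -0.0, -1.0]]
contact_force: [0.6, 0.5, -0.4]
gripper_width: 0.109
finger_force: 25.0
```

{"name": "send_rows", "arguments": {"targets": [0.6, -0.2, 0, 0, 0, 0, 0, 0.6, -0.4, 0, 0, 0, 0, 0, 0.6, -0.6, 0, 0, 0, 0, 0, 0.6, -0.6, 0, 0, 0, 0, 0]}}

```text
t: 20.45
tool_pos: [567.3, -57.5, 384.7]
orientation: [[-1.0, -0.0, 0.0], [-0.0, 1.0, -0.0], [-0.0, -0.0, -1.0]]
contact_force: [-0.5, 0.1, 0.1]
gripper_width: 0.107
finger_force: 25.0
```

{"name": "send_rows", "arguments": {"targets": [0.6, -0.1, 0, 0, 0, 0, 0, 0.6, -0.2, 0, 0, 0, 0, 0, 0.6, -0.3, 0, 0, 0, 0, 0, 0.6, -0.3, 0, 0, 0, 0, 0]}}

```text
t: 20.85
tool_pos: [569.2, -57.7, 384.4]
orientation: [[-1.0, -0.0, -0.004], [-0.0, 1.0, -0.0], [0.004, -0.0, -1.0]]
contact_force: [-9.7, -0.6, 5.8]
gripper_width: 0.104
finger_force: 25.0
```

{"name": "send_rows", "arguments": {"targets": [0.6, 0.1, 0, 0, 0, 0, 0, 2.5, 0.1, 0, 0, 0, 0, 0, 2.5, 0.1, 0, 0, 0, 0, 0, 2.5, 0.1, 0, 0, 0, 0, 0, 2.5, 0.1, 0, -4, 0, 0, 0, 2.5, 0.1, 0, -8, 0, 0, 0, 0, 0.1, 0, -8, 0, 0, 0, 0, 0.1, 0, -8, 0, 0, 0]}}

```text
t: 21.65
tool_pos: [569.5, -57.5, 466.1]
orientation: [[-1.0, -0.0, 0.003], [-0.0, 1.0, -0.001], [-0.003, -0.001, -1.0]]
contact_force: [0.0, -0.3, -0.7]
gripper_width: 0.142
finger_force: 0.0
```

```bash
python3 - <<'E'
from h import *
s=robot.get_state();print(s["tool_pos"],s["gripper_width"],s["contact_force"])
for n in("side","scene"):
  c=cam(n);find(c,["carrier_1_mid","bay_1","tab_1_top","stem"],k=5,th=.15)
go([594.5+22,-57.5+27.75,430])
E
```

```text
[569.515 -57.542 466.148] 0.14236755365514392 [ 0.038 -0.273 -0.698]
mark_of carrier_1_mid 0.72 [592.995  72.346 131.471] px [235.627 291.879] {}
mark_of bay_1 0.95 [593.422   0.237 180.88 ] px [252.321 237.098] {}
mark_of bay_1 0.65 [596.581 -56.03  183.681] px [264.19 216.86] {}
mark_of bay_1 0.59 [440.937 104.792   5.036] px [330.197 391.783] {}
mark_of bay_1 0.56 [ 597.814 -114.183  182.545] px [276.43  200.398] {}
mark_of tab_1_top 0.55 [620.91   24.496 213.04 ] px [226.474 224.279] {}
mark_of tab_1_top 0.24 [598.421  69.932 129.91 ] px [232.99 291.04] {}
mark_of stem 0.66 [598.953  75.102 219.353] px [224.679 241.505] {}
mark_of bay_1 0.91 [600.185 -56.121 175.345] px [311.066 203.28 ] {}
mark_of bay_1 0.77 [596.042   3.028 179.008] px [284.287 196.351] {}
mark_of bay_1 0.62 [ 590.572 -115.606  182.014] px [335.854 208.853] {}
mark_of tab_1_top 0.6 [616.645  30.669 209.123] px [277.244 176.236] {}
mark_of stem 0.56 [594.508  75.744 218.079] px [252.352 172.163] {}
shift cm [-4.74  2.78  3.41] rot [ 0.    -0.001  0.   ]
```

{"name": "send_rows", "arguments": {"targets": [0, -4.7, 2.8, 0, 0, 0, 0, 0, -4.7, 2.8, 3, 0, 0, 0, 0, -4.7, 2.8, 5.5, 0, 0, 0, 0, -4.7, 2.8, 6.3, 0, 0, 0, 0, -4.7, 2.8, 6.7, 0, 0, 0, 0, -4.7, 2.8, 7.1, 0, 0, 0, 0, -4.7, 2.8, 7.4, 0, 0, 0, 0, -4.7, 2.8, 7.7, 0, 0, 0, 0, -4.7, 2.8, 7.9, 0, 0, 0, 0, -4.7, 2.8, 7.9, 0, 0, 0, 0, -4.7, 2.8, 8, 0, 0, 0]}}

```text
t: 23.25
tool_pos: [616.5, -29.7, 387.7]
orientation: [[-1.0, -0.0, 0.004], [-0.0, 1.0, -0.001], [-0.004, -0.001, -1.0]]
contact_force: [-6.5, 1.8, 17.5]
gripper_width: 0.005
finger_force: 9.2
```

{"name": "send_rows", "arguments": {"targets": [0, 0, 0, -3, 0, 0, 0, 0, 0, 0, -8, 0, 0, 0, 4.5, 10, -12, -8, 0, 0, 0, 4.5, 19, -25.5, -8, 0, 0, 0, 4.5, 19, -25.5, -8, 0, 0, 0, 4.5, 19, -25.5, -8, 0, 0, 0, 4.5, 19, -25.5, -8, 0, 0, 0, 4.5, 19, -25.5, -8, 0, 0, 0, 4.5, 19, -25.5, -8, 0, 0, 0]}}

```text
t: 24.15
tool_pos: [423.7, -287.6, 464.8]
orientation: [[-1.0, 0.003, 0.0], [0.003, 1.0, -0.002], [-0.0, -0.002, -1.0]]
contact_force: [1.0, 0.5, 0.3]
gripper_width: 0.48
finger_force: 0.0
```

```bash
python3 - <<'E'
from h import *
s=robot.get_state();print(s["tool_pos"],s["gripper_width"],s["contact_force"],s["qpos"])
c=cam("wrist");save(c,"w9.png");find(c,["carrier_1_mid"],"look_for",th=.1)
find(c,["carrier_1_mid"],th=.1)
c=cam("side")
for p in[(490,240),(500,262),(575,270)]:print(ray(c,*p,0))
for p in[(480,205),(605,212)]:print(ray(c,*p,150))
E
```

```text
[ 423.711 -287.62   464.795] 0.4796291163564972 [0.959 0.49  0.303] [ -39.875   -7.285   93.823   -0.085   93.383 -129.687]
[ 225.531 -386.694    0.   ]
[ 204.743 -309.323    0.   ]
[  64.394 -322.754    0.   ]
[ 265.848 -255.157  150.   ]
[  56.787 -290.56   150.   ]
```

View pics/w9.png

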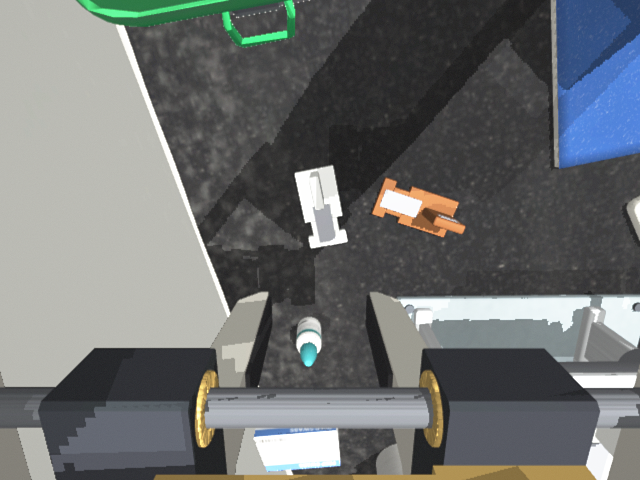

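```bash
python3 - <<'E'
from h import *
c=cam("wrist")
for p in[(125,25),(222,300),(260,40)]:print(p,ray(c,*p,0))
g=c["img"].min(2);m=(g>150).astype(np.uint8)
n,l,st,ce=cv2.connectedComponentsWithStats(m);i=l[175,305];print(st[i])
ys,xs=np.where(l==i);h=cv2.convexHull(np.c_[xs,ys]);print(cv2.minAreaRect(h))
print(cv2.approxPolyDP(h,3,True).reshape(-1,2).tolist())
c2=robot.camera("side")
E
```

```text
(125, 25) [ 246.034 -482.765    0.   ]
(222, 300) [ 554.995 -406.984    0.   ]
(260, 40) [ 259.943 -345.275    0.   ]
[ 291  163   54   83 2841]
((317.3461608886719, 204.7307891845703), (78.83867645263672, 39.22322082519531), 78.69007110595703)
[[342, 240], [307, 245], [292, 170], [329, 163]]
```

```bash
python3 - <<'E'
from h import *
c=cam("wrist")
f,y=mid(c,(310.5,166.5),(324.5,242.5))
go([f[0],f[1],332],yawR(y))
E
```

```text
mid [ 432.738 -284.875    8.   ] L 89.97704531546707 yaw 10.330425908504486 fin [ 407.159 -289.538    8.   ]
shift cm [ 1.99 -0.59 13.26] rot [ 0.     0.    -0.178]
```

{"name": "send_rows", "arguments": {"targets": [4.5, 2, -0.5, 4, 0, 0, -0.178, 4.5, 2, -0.5, 8, 0, 0, -0.178, 4.5, 2, -0.5, 13, 0, 0, -0.178, 4.5, 2, -0.5, 13, 0, 0, -0.178, 4.5, 2, -0.5, 13, 0, 0, -0.178, 4.5, 2, -0.5, 13, 0, 0, -0.178, 4.5, 2, -0.5, 13, 0, 0, -0.178]}}

```text
t: 25.2
tool_pos: [407.3, -290.1, 337.9]
orientation: [[-0.984, -0.178, 0.004], [-0.178, 0.984, -0.003], [-0.003, -0.004, -1.0]]
contact_force: [-0.6, -0.3, 0.2]
gripper_width: 0.483
finger_force: 0.0
```

```bash
python3 - <<'E'
from h import *
s=robot.get_state();print(s["tool_pos"],s["gripper_width"],s["contact_force"],s["qpos"])
c=cam("wrist");save(c,"w10.png")
g=c["img"].min(2);m=(g>150).astype(np.uint8)
p=px(c,[s["tool_pos"][0]-5,s["tool_pos"][1]+12,8]).astype(int);print(p)
n,l,st,ce=cv2.connectedComponentsWithStats(m);i=l[p[1],p[0]];print(i,st[i])
ys,xs=np.where(l==i);h=cv2.convexHull(np.c_[xs,ys]);print(cv2.minAreaRect(h));print(cv2.approxPolyDP(h,2,True).reshape(-1,2).tolist())
for v in range(st[i][1],st[i][1]+st[i][3],8): q=xs[ys==v]; print(v,q.min(),q.max(),end=' | ')
E
```

```text
[ 407.332 -290.139  337.911] 0.4833647482979492 [-0.583 -0.281  0.202] [ -41.338   -5.913  105.829    0.001   79.794 -141.578]
[335 225]
10 [ 292  204   55  103 5185]
((318.9999694824219, 255.0), (53.99999237060547, 101.99998474121094), -0.0)
[[346, 305], [296, 305], [292, 218], [294, 204], [346, 205]]
204 294 345 | 212 292 346 | 220 293 346 | 228 293 346 | 236 294 346 | 244 294 346 | 252 294 346 | 260 294 346 | 268 294 346 | 276 303 338 | 284 303 338 | 292 295 346 | 300 295 346 |
```

```bash
python3 - <<'E'
from h import *
c=cam("wrist");print(robot.get_state()["tool_pos"])
f,y=mid(c,(319.5,204),(320.5,306))
go([f[0],f[1],206],yawR(y))
E
```

```text
[ 406.924 -290.034  336.97 ]
mid [ 431.506 -285.621    8.   ] L 91.67319001890773 yaw 10.847835481866843 fin [ 405.971 -290.514    8.   ]
shift cm [ 0.13  0.01 13.1 ] rot [-0.003  0.002 -0.011]
```

{"name": "send_rows", "arguments": {"targets": [4.5, 0.1, 0, 4, 0, 0, 0, 4.5, 0.1, 0, 8, 0, 0, 0, 4.5, 0.1, 0, 11, 0, 0, 0, 4.5, 0.1, 0, 13.0, 0, 0, 0, 4.5, 0.1, 0, 13.0, 0, 0, 0, 0.6, 0.1, 0, 13.0, 0, 0, 0, 0.6, 0.1, 0, 13.0, 0, 0, 0, 0.6, 0.1, 0, 13.0, 0, 0, 0, 0.6, 0.1, 0, 13.0, 0, 0, 0, 0.6, 0.1, 0, 13.0, 0, 0, 0, 0.6, 0.1, 0, 13.0, 0, 0, 0, 0.6, 0.1, 0, 13.0, 0, 0, 0], "force": 25}}

```text
t: 26.5
tool_pos: [405.5, -290.0, 205.3]
orientation: [[-0.984, -0.177, 0.001], [-0.177, 0.984, -0.001], [-0.001, -0.001, -1.0]]
contact_force: [-1.3, 0.9, 5.8]
gripper_width: 0.106
finger_force: 25.0
```

```bash
python3 - <<'E'
from h import *
s=robot.get_state();print(s["tool_pos"],s["gripper_width"],s["finger_force"],s["contact_force"],s["qpos"])
c=cam("wrist");g=c["img"].min(2)
for u in(295,300,345):
    d=np.diff(g[235:290,u].astype(float));print(235+np.argmax(d)+1,d.max())
p=ray(c,320,262,8);print(s["orientation"].T@(p-s["tool_pos"]))
E
```

```text
[ 405.505 -290.025  205.326] 0.10582887411752055 25.001471042633057 [-1.33   0.851  5.823] [ -41.468    3.157  111.873    0.001   64.905 -141.676]
262 81.0
262 82.0
261 82.0
[ 19.911   0.85  197.311]
```

{"name": "send_rows", "arguments": {"targets": [0.6, 0, 0, -4, 0, 0, 0, 0.6, 0, 0, -8, 0, 0, 0, 0.6, 0, 0, -12, 0, 0, 0, 0.6, 0, 0, -16, 0, 0, 0, 0.6, -1, 2, -20, 0, 0, 0.05, 0.6, -4, 6, -20, 0, 0, 0.1, 0.6, -6, 10, -20, 0, 0, 0.178, 0.6, -8.8, 16.1, -20, 0, 0, 0.178, 0.6, -8.8, 16.1, -20, 0, 0, 0.178, 0.6, -8.8, 16.1, -20, 0, 0, 0.178, 0.6, -8.8, 16.1, -20, 0, 0, 0.178]}}

```text
t: 27.65
tool_pos: [463.2, -115.7, 404.3]
orientation: [[-1.0, -0.001, -0.001], [-0.001, 1.0, -0.0], [0.001, -0.0, -1.0]]
contact_force: [-0.1, -0.3, -0.4]
gripper_width: 0.108
finger_force: 25.0
```

```bash
python3 - <<'E'
from h import *
s=robot.get_state();print(s["tool_pos"],s["gripper_width"],s["finger_force"],s["contact_force"])
go([474,-115.3,385.5])
c=cam("scene");find(c,["bay_1","stem"]);c=cam("side");find(c,["bay_1","stem"])
E
```

```text
[ 463.208 -115.687  404.348] 0.10820484244134206 24.99986618757248 [-0.101 -0.348 -0.364]
shift cm [-1.08  0.04  1.88] rot [-0.    -0.001  0.001]
mark_of bay_1 0.9 [597.259   2.089 179.081] px [284.999 196.167] {}
mark_of bay_1 0.84 [ 593.338 -118.092  181.569] px [337.662 208.719] {}
mark_of bay_1 0.74 [595.732 -54.339 178.024] px [309.156 202.835] {}
mark_of stem 0.92 [595.12  75.61 218.49] px [252.561 171.878] {}
mark_of bay_1 0.88 [ 597.076 -113.802  181.844] px [276.781 200.928] {}
mark_of bay_1 0.77 [598.429  -2.545 181.317] px [249.951 235.387] {}
mark_of bay_1 0.66 [596.129 -59.405 184.035] px [265.229 215.673] {}
mark_of bay_1 0.53 [620.004  28.203 214.34 ] px [225.844 224.895] {}
mark_of stem 0.71 [597.535  74.267 218.852] px [225.945 241.651] {}
```

{"name": "send_rows", "arguments": {"targets": [0.6, -1.1, 0.03, 0.8, 0, 0, 0, 0.6, -1.1, 0.03, 1.4, 0, 0, 0, 0.6, -1.1, 0.03, 1.8, 0, 0, 0, 0.6, -1.1, 0.03, 1.9, 0, 0, 0, 0.6, -1.1, 0.03, 1.9, 0, 0, 0, 0.6, -2, 0.03, 1.9, 0, 0, 0, 0.6, -3, 0.03, 1.9, 0, 0, 0, 0.6, -4, 0.03, 1.9, 0, 0, 0, 0.6, -4, 0.03, 1.9, 0, 0, 0]}}

```text
t: 28.85
tool_pos: [504.6, -115.3, 385.6]
orientation: [[-1.0, -0.001, 0.001], [-0.001, 1.0, -0.0], [-0.001, -0.0, -1.0]]
contact_force: [1.1, -0.7, 2.9]
gripper_width: 0.107
finger_force: 25.0
```

{"name": "send_rows", "arguments": {"targets": [0.6, -1, 0, 0, 0, 0, 0, 0.6, -2, 0, 0, 0, 0, 0, 0.6, -3, 0, 0, 0, 0, 0, 0.6, -4, 0, 0, 0, 0, 0, 0.6, -5, 0, 0, 0, 0, 0, 0.6, -5.5, 0, 0, 0, 0, 0, 0.6, -5.8, 0, 0, 0, 0, 0, 0.6, -5.8, 0, 0, 0, 0, 0]}}

```text
t: 29.65
tool_pos: [562.3, -115.4, 386.0]
orientation: [[-1.0, -0.0, 0.001], [-0.0, 1.0, -0.0], [-0.001, -0.0, -1.0]]
contact_force: [-0.9, -0.3, 3.7]
gripper_width: 0.104
finger_force: 25.0
```

{"name": "send_rows", "arguments": {"targets": [0.6, -0.2, 0, 0, 0, 0, 0, 0.6, -0.4, 0, 0, 0, 0, 0, 0.6, -0.6, 0, 0, 0, 0, 0, 0.6, -0.7, 0, 0, 0, 0, 0, 0.6, -0.7, 0, 0, 0, 0, 0]}}

```text
t: 30.15
tool_pos: [568.6, -115.4, 385.9]
orientation: [[-1.0, -0.0, -0.001], [-0.0, 1.0, -0.0], [0.001, -0.0, -1.0]]
contact_force: [-4.7, -0.1, 6.5]
gripper_width: 0.109
finger_force: 25.0
```

{"name": "send_rows", "arguments": {"targets": [0.6, -0.1, 0, 0, 0, 0, 0, 0.6, -0.1, 0, 0, 0, 0, 0]}}

```text
t: 30.35
tool_pos: [569.0, -115.5, 385.8]
orientation: [[-1.0, -0.0, -0.003], [-0.0, 1.0, -0.0], [0.003, -0.0, -1.0]]
contact_force: [-9.2, -0.5, 8.3]
gripper_width: 0.107
finger_force: 25.0
```

{"name": "send_rows", "arguments": {"targets": [0.6, 0.1, 0, 0, 0, 0, 0, 2.5, 0.1, 0, 0, 0, 0, 0, 2.5, 0.1, 0, 0, 0, 0, 0, 2.5, 0.1, 0, 0, 0, 0, 0, 2.5, 0.1, 0, -4, 0, 0, 0, 2.5, 0.1, 0, -8, 0, 0, 0, 0, 0.1, 0, -8, 0, 0, 0, 0, -4.7, 2.8, -8, 0, 0, 0, 0, -4.7, 2.8, -8, 0, 0, 0, 0, -4.7, 2.8, -5, 0, 0, 0, 0, -4.7, 2.8, -3, 0, 0, 0, 0, -4.7, 2.8, -2, 0, 0, 0]}}

```text
t: 31.55
tool_pos: [615.8, -87.2, 402.5]
orientation: [[-1.0, -0.0, -0.004], [-0.001, 1.0, 0.001], [0.004, 0.001, -1.0]]
contact_force: [0.1, -0.2, -0.9]
gripper_width: 0.004
finger_force: 0.0
```

{"name": "send_rows", "arguments": {"targets": [0, 0, 0, 0.4, 0, 0, 0, 0, 0, 0, 0.8, 0, 0, 0, 0, 0, 0, 1.2, 0, 0, 0, 0, 0, 0, 1.6, 0, 0, 0, 0, 0, 0, 2.0, 0, 0, 0, 0, 0, 0, 2.1, 0, 0, 0, 0, 0, 0, 2.1, 0, 0, 0]}}

```text
t: 32.25
tool_pos: [616.7, -87.4, 387.6]
orientation: [[-1.0, -0.0, 0.004], [-0.0, 1.0, -0.001], [-0.004, -0.001, -1.0]]
contact_force: [-5.4, 1.0, 14.2]
gripper_width: -0.001
finger_force: 7.1
```

{"name": "send_rows", "arguments": {"targets": [0, 0, 0, -4, 0, 0, 0, 3, 0, 3, -9, 0, 0, 0, 6, 0, 6, -13, 0, 0, 0, 9.3, 0, 10, -13, 0, 0, 0, 9.3, 0, 10, -13, 0, 0, 0, 9.3, 0, 10, -13, 0, 0, 0, 9.3, 0, 10, -13, 0, 0, 0, 9.3, 0, 10, -13, 0, 0, 0]}}

```text
t: 33.05
tool_pos: [616.3, 11.5, 513.3]
orientation: [[-1.0, 0.001, -0.002], [0.001, 1.0, -0.0], [0.002, -0.0, -1.0]]
contact_force: [0.2, -0.7, 1.1]
gripper_width: 0.559
finger_force: 0.0
```

```bash
python3 - <<'E'
from h import *
s=robot.get_state();print(s["t"],s["tool_pos"])
c=cam("wrist");save(c,"w11.png");find(c,["carrier_1_mid","tab_1_top","bay_1"],k=5,th=.15)
E
```

```text
33.05 [616.303  11.469 513.257]
mark_of tab_1_top 0.84 [615.24   28.504 212.005] px [341.048 239.241] {}
mark_of tab_1_top 0.72 [ 598.594 -113.612  178.645] px [168.052 208.681] {}
mark_of bay_1 0.65 [595.409  -0.409 179.298] px [304.287 204.976] {}
mark_of bay_1 0.58 [ 599.274 -113.312  179.487] px [168.133 209.699] {}
```

View pics/w11.png

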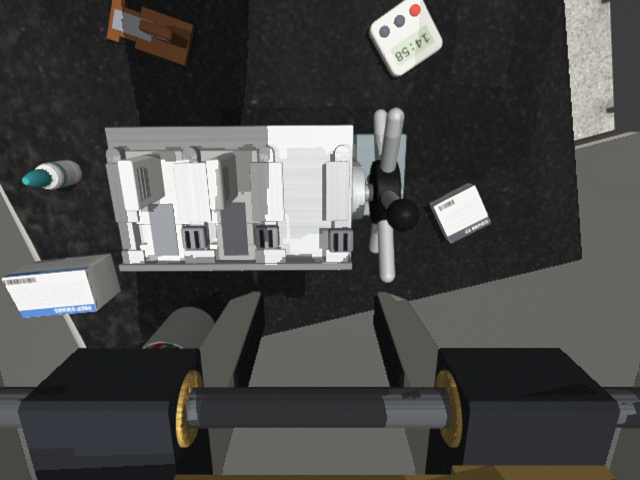

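{"name": "send_rows", "arguments": {"targets": [0, 0, 1.6, 3, 0, 0, 0, 0, 0, 1.6, 6, 0, 0, 0, 0, 0, 1.6, 6, 0, 0, 0, 0, 0, 1.6, 6, 0, 0, 0, 0, 0, 1.6, 6, 0, 0, 0, 0, 0, 1.6, 6, 0, 0, 0, 0, 0, 1.6, 6, 0, 0, 0, 0, 0, 1.6, 9, 0, 0, 0, 0, 0, 1.6, 11, 0, 0, 0, 0, 0, 1.6, 11, 0, 0, 0]}}

```text
t: 34.25
tool_pos: [615.5, 28.6, 401.4]
orientation: [[-1.0, -0.0, -0.005], [-0.0, 1.0, 0.0], [0.005, 0.0, -1.0]]
contact_force: [-0.4, 0.5, -1.1]
gripper_width: 0.009
finger_force: 0.0
```

{"name": "send_rows", "arguments": {"targets": [0, 0, 0, 0.4, 0, 0, 0, 0, 0, 0, 0.8, 0, 0, 0, 0, 0, 0, 1.2, 0, 0, 0, 0, 0, 0, 1.5, 0, 0, 0, 0, 0, 0, 1.5, 0, 0, 0]}}

```text
t: 34.75
tool_pos: [616.6, 28.6, 390.2]
orientation: [[-1.0, -0.0, 0.002], [-0.0, 1.0, -0.0], [-0.002, -0.0, -1.0]]
contact_force: [1.1, 0.2, 2.9]
gripper_width: 0.005
finger_force: 1.0
```

{"name": "send_rows", "arguments": {"targets": [0, 0, 0, 0.2, 0, 0, 0, 0, 0, 0, 0.4, 0, 0, 0, 0, 0, 0, 0.4, 0, 0, 0]}}

```text
t: 35.05
tool_pos: [616.5, 28.7, 387.7]
orientation: [[-1.0, -0.0, 0.003], [-0.0, 1.0, -0.0], [-0.003, -0.0, -1.0]]
contact_force: [-1.9, -0.4, 10.9]
gripper_width: 0.005
finger_force: 5.8
```

Same depth as the other two tabs (387.7). Lifting clear and checking the rotor angle.

{"name": "send_rows", "arguments": {"targets": [0, 0, 0, -4, 0, 0, 0, 0, 0, 0, -9, 0, 0, 0, 0, 5, -5, -11, 0, 0, 0, 0, 10, -10, -11, 0, 0, 0, 0, 15, -15, -11, 0, 0, 0, 0, 22, -20, -11, 0, 0, 0, 0, 22, -20, -11, 0, 0, 0, 0, 22, -20, -11, 0, 0, 0, 0, 22, -20, -11, 0, 0, 0]}}

```text
t: 35.95
tool_pos: [392.9, -174.3, 495.4]
orientation: [[-1.0, 0.005, -0.001], [0.005, 1.0, -0.001], [0.001, -0.001, -1.0]]
contact_force: [0.8, 0.9, -0.8]
gripper_width: 0.004
finger_force: 0.0
```

```bash
python3 - <<'E'
from h import *
s=robot.get_state();print(s["t"],s["tool_pos"])
c=cam("side");find(c,["stem","hub","timer","dropper","tab_1_top","carrier_1_mid"],k=5,th=.15)
cv2.imwrite("pics/s12c.png",cv2.resize(c["img"][185:335,160:320,::-1],None,fx=4,fy=4,interpolation=cv2.INTER_CUBIC))
E
```

```text
35.95 [ 392.913 -174.27   495.412]
mark_of stem 0.92 [598.806  72.785 221.033] px [225.394 239.579] {}
mark_of hub 0.79 [596.607  71.417 133.328] px [233.482 290.039] {}
mark_of timer 0.74 [440.898 106.298   6.468] px [329.951 391.916] {}
mark_of dropper 0.71 [ 590.124 -308.42    -0.908] px [315.434 233.39 ] {}
mark_of tab_1_top 0.51 [618.31   28.76  203.648] px [227.509 231.553] {}
```

View pics/s12c.png

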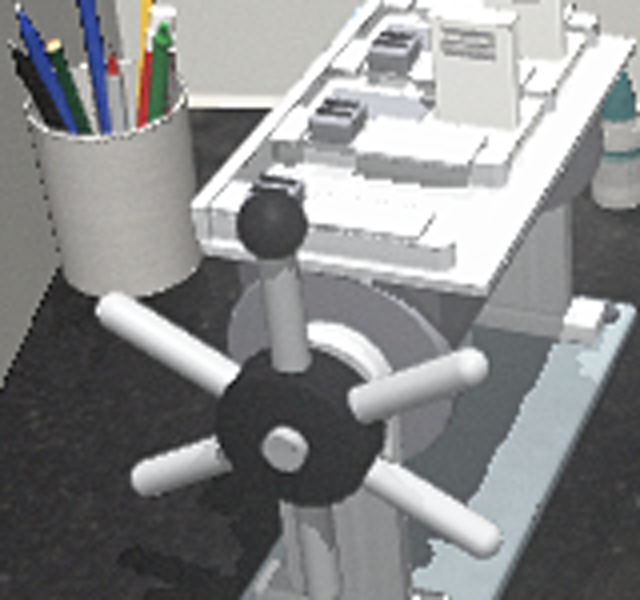

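```bash
cat > rot.py <<'E'
from h import *
from scipy.optimize import least_squares
def fit(c,P):
    def f(p):
        x,y,z,r,th=p;o=[]
        for i in range(6):
            if P[i] is None: continue
            a=th+np.radians(60*i);rr=87 if i==0 else r
            o.append(px(c,[x+rr*np.sin(a),y,z+rr*np.cos(a)])-P[i])
        return np.r_[np.array(o).ravel(),(y-72.5)/2]
    s=least_squares(f,[594,72,130,80,0]);return s.x,np.degrees(s.x[4])
def dtheta(a,b,c):
    "rotation of wheel between images a,b via plane homography correlation"
    hx,hz,y=593.3,132.4,72.4
    q=[(-90,-90),(90,-90),(90,90),(-90,90)]
    src=np.float32([px(c,[hx+u,y,hz+w]) for u,w in q]);best=[]
    g=lambda im:cv2.GaussianBlur(cv2.cvtColor(im,cv2.COLOR_RGB2GRAY),(3,3),0).astype(np.float32)
    dst=np.float32([(0,0),(360,0),(360,360),(0,360)])
    A,B=[cv2.warpPerspective(g(i),cv2.getPerspectiveTransform(src,dst),(360,360),flags=cv2.INTER_CUBIC) for i in(a,b)]
    yy,xx=np.mgrid[:360,:360]-180.;rr=np.hypot(xx,yy);an=np.degrees(np.arctan2(xx,yy))
    d=np.minimum.reduce([abs((an-k+180)%360-180) for k in (60,120,-60,-120,0)])
    m=(rr>70)&(rr<165)&(d<9)&(an>-130)
    for t in np.arange(-6,6.1,.2):
        M=cv2.getRotationMatrix2D((180,180),t,1);Wp=cv2.warpAffine(A,M,(360,360))
        x,z=Wp[m],B[m];best.append((np.corrcoef(x,z)[0,1],t))
    return sorted(best)[-3:]
E
python3 - <<'E'
from rot import *
c=cam("side");a=cv2.cvtColor(cv2.imread("pics/s4.png"),cv2.COLOR_BGR2RGB);s0=cv2.cvtColor(cv2.imread("pics/s7.png"),cv2.COLOR_BGR2RGB)
P=[np.array(p)/4+[160,185] for p in[(271,224),(113,308),(148,478),(321,590),(486,540),(472,366)]];P[3]=None
print(fit(c,P));print("s4->now",dtheta(a,c["img"],c),"s4->s7",dtheta(a,s0,c))
def ball(im):
    r=im[225:256,208:250].astype(int);m=(r.max(2)<60).astype(np.uint8);n,l,st,ce=cv2.connectedComponentsWithStats(m);i=1+np.argmax(st[1:,4]);return ce[i]+[208,225],st[i]
print(ball(a),ball(s0),ball(c["img"]))
E
```

```text
(array([593.475,  72.394, 132.526,  79.166,   0.025]), np.float64(1.409195578111058))
s4->now [(np.float64(0.9942020639779626), np.float64(1.4000000000000066)), (np.float64(0.9961148533390265), np.float64(1.800000000000007)), (np.float64(0.9967143089205825), np.float64(1.6000000000000068))] s4->s7 [(np.float64(0.9979584275888794), np.float64(-0.19999999999999485)), (np.float64(0.9980630413263161), np.float64(0.2000000000000055)), (np.float64(0.9995416144819879), np.float64(5.329070518200751e-15))]
(array([223. , 244.5]), array([13, 15,  6,  9, 14], dtype=int32)) (array([221.714, 243.   ]), array([13, 15,  3,  7,  7], dtype=int32)) (array([220.6, 244. ]), array([12, 17,  3,  5,  5], dtype=int32))
```

The rotor crept to about +1.4° under the tab presses. The two carriers are in with fins standing and all the tabs are down, so I'll re-centre the ball with the gripper as before.

```bash
python3 - <<'E'
from h import *
print(robot.get_state()["tool_pos"]);go([592.5,72.3,480],yawR(-90))
E
```

```text
[ 397.07  -170.618  495.232]
shift cm [-19.6   24.24   1.52] rot [-0.    -0.001  1.573]
```

{"name": "send_rows", "arguments": {"targets": [5, -19.6, 24.2, 1.5, 0, 0, 1.571, 5, -19.6, 24.2, 1.5, 0, 0, 1.571, 5, -19.6, 24.2, 1.5, 0, 0, 1.571, 5, -19.6, 24.2, 1.5, 0, 0, 1.571, 5, -19.6, 24.2, 1.5, 0, 0, 1.571, 5, -19.6, 24.2, 1.5, 0, 0, 1.571, 5, -19.6, 24.2, 1.5, 0, 0, 1.571, 5, -19.6, 24.2, 1.5, 0, 0, 1.571, 5, -19.6, 24.2, 1.5, 0, 0, 1.571, 5, -19.6, 24.2, 1.5, 0, 0, 1.571, 5, -19.6, 24.2, 1.5, 0, 0, 1.571, 5, -19.6, 24.2, 1.5, 0, 0, 1.571]}}

```text
t: 37.55
tool_pos: [592.5, 71.7, 480.0]
orientation: [[0.001, 1.0, -0.001], [1.0, -0.001, 0.0], [0.0, -0.001, -1.0]]
contact_force: [-0.9, 0.2, -0.3]
gripper_width: 0.537
finger_force: 0.0
```

{"name": "send_rows", "arguments": {"targets": [5, 0, 0, 0, 0, 0, 0, 5, 0, 0, 0, 0, 0, 0]}}

```text
t: 37.75
tool_pos: [592.3, 71.0, 480.4]
orientation: [[-0.004, 1.0, -0.0], [1.0, 0.004, 0.0], [0.0, -0.0, -1.0]]
contact_force: [0.7, 0.1, 0.6]
gripper_width: 0.538
finger_force: 0.0
```

```bash
python3 - <<'E'
from h import *
print(robot.get_state()["tool_pos"],robot.get_state()["gripper_width"]);go([592.5,72.3,386],yawR(-90))
E
```

```text
[592.313  71.008 480.397] 0.538409575700456
shift cm [0.13 0.02 9.44] rot [-0.    -0.     0.004]
```

{"name": "send_rows", "arguments": {"targets": [5, 0.1, 0, 4, 0, 0, 0, 5, 0.1, 0, 7.5, 0, 0, 0, 5, 0.1, 0, 9.4, 0, 0, 0, 5, 0.1, 0, 9.4, 0, 0, 0, 1.5, 0.1, 0, 9.4, 0, 0, 0, 1.5, 0.1, 0, 9.4, 0, 0, 0, 1.5, 0.1, 0, 9.4, 0, 0, 0, 1.5, 0.1, 0, 9.4, 0, 0, 0, 1.5, 0.1, 0, 9.4, 0, 0, 0, 1.5, 0.1, 0, 9.4, 0, 0, 0, 1.5, 0.1, 0, 9.4, 0, 0, 0], "force": 30}}

```text
t: 38.85
tool_pos: [593.3, 71.6, 388.7]
orientation: [[-0.0, 1.0, 0.005], [1.0, 0.0, 0.0], [0.0, 0.005, -1.0]]
contact_force: [5.3, 0.1, 0.8]
gripper_width: 0.24
finger_force: 30.0
```

```bash
python3 - <<'E'
from rot import *
s=robot.get_state();print(s["tool_pos"],s["contact_force"],s["gripper_width"],s["finger_force"])
E
```

```text
[593.294  71.617 388.658] [5.333 0.069 0.802] 0.23967006687489764 30.00025123357773
```

Ball gripped at x=593.3, right over the axle. Releasing and checking.

{"name": "send_rows", "arguments": {"targets": [2.6, 0, 0, 0, 0, 0, 0, 4, 0, 0, 0, 0, 0, 0, 5, 0, 0, 0, 0, 0, 0, 5, 0, 0, 0, 0, 0, 0, 5, 0, 0, -5, 0, 0, 0, 5, 0, 0, -10, 0, 0, 0, 5, -10, -5, -12, 0, 0, 0, 5, -20, -15, -12, 0, 0, 0, 5, -20, -20, -12, 0, 0, 0, 5, -20, -20, -12, 0, 0, 0, 5, -20, -20, -12, 0, 0, 0, 5, -20, -20, -12, 0, 0, 0]}}

```text
t: 40.05
tool_pos: [390.1, -129.3, 506.6]
orientation: [[0.0, 1.0, -0.0], [1.0, -0.0, -0.0], [-0.0, -0.0, -1.0]]
contact_force: [0.1, -0.9, -0.1]
gripper_width: 0.532
finger_force: 0.0
```

```bash
python3 - <<'E'
from rot import *
s=robot.get_state();print(s["t"],s["tool_pos"],s["contact_force"])
c=cam("side");a=cv2.cvtColor(cv2.imread("pics/s4.png"),cv2.COLOR_BGR2RGB)
print(dtheta(a,c["img"],c));find(c,["tab_1_top","stem","dropper","timer"])
c=cam("wrist");find(c,["timer","dropper","tab_1_top"])
E
```

```text
40.05 [ 390.12  -129.338  506.635] [ 0.091 -0.91  -0.122]
[(np.float64(0.9954888505400246), np.float64(0.800000000000006)), (np.float64(0.9974961902615535), np.float64(1.2000000000000064)), (np.float64(0.998037064095496), np.float64(1.0000000000000062))]
mark_of tab_1_top 0.37 [617.687  26.677 201.856] px [228.643 231.923] {}
mark_of stem 0.61 [596.889  74.665 220.177] px [226.154 241.062] {}
mark_of dropper 0.78 [ 589.603 -304.584   -1.271] px [315.147 234.479] {}
mark_of timer 0.96 [439.732 101.551   0.115] px [331.557 392.543] {}
mark_of dropper 0.8 [ 589.895 -297.543   -3.995] px [459.071 311.702] {}
```

```bash
python3 -c "
from rig import robot
print(robot.sign_off())"
```

```text
the job is handed in; nothing more can be done
None
```

I've handed the job in at about 40 s. The ball spoke is up within about 1° of vertical, and the two carriers I found are home in bays 2 and 3. All three snap tabs are pressed to the bottom, and I didn't touch the timer, dropper bottle or brown look-alike.

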